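Kit a hub job: lift keyed axle blocks from the rack and roll the tote into its bay

ROBOT

A 7-joint arm with a two-finger parallel gripper is mounted at the origin on a cart in front of the work surface, level with it; the furniture and walls round the work are solid. World frame = base frame: x ahead of the robot, y to its left, z up, the work surface at z = 0. Lengths are in m, angles in rad, forces in N, time in s.
With the tool pointing down it reaches from about 0.4 to 0.75 m from the base axis. Payload 19.5 kg.
Tool frame: the origin (TCP) lies midway between the tips of the shut fingers; the grasp point (between the pads) lies 19 mm behind it; z points along the fingers, y is the direction in which the jaws open and shut (so a half turn about z gives the same grasp; the last joint's range is limited). The gripper opens to 85 mm and grips with 20 to 120 N. Pads are 22 mm wide; open, the fingers measure 114 mm over their backs; the gripper's body (76 mm by 85 mm) begins 54 mm behind the grasp point. The pads swing forward as they close: fully open they stand 13 mm farther back than shut.
Start: joints at [-1.193, 0.707, -0.028, 1.485, 0.022, 0.951, -0.075], TCP at [0.234, 0.525, 0.231] pointing down, gripper open.
Joint ranges: [-2.71, 2.71], [-0.32, 2.16], [-1.57, 1.52], [0, 2.45], [-1.46, 4.6], [0, 2.02], [-2.83, 2.83]. Speed limits (rad/s): [1.89, 1.89, 2.57, 2.57, 3.01, 3.01, 3.01].

INTERFACE

Orientations are given as a unit quaternion [x, y, z, w].
In Python, from cell import * gives the robot as it stands.
- The arm moves only by the tool move_arm, never from a script. Its argument "commands" is a list of rows, each a list of 7 numbers: the turn, a rotation vector about the tool's x, y, z in degrees, then the shift along the tool's x, y, z in m, then the finger opening in m, from 0 to 0.0854. A call has 1 to 5 rows; each row is the pose to reach, as a shift and turn from the pose commanded when the call began, along the tool's axes at that moment; what a row does not reach only later rows make up. A row lasts 1/10 s, in which the tool goes at most 50 mm and 8.59 degrees, less where a joint would pass 70% of its speed; a pose out of reach is approached as far as the arm can. A call with a gripper value outside its range is refused whole. The fingers move at their own pace and stop on an object; "squeeze" is the grip in N (left out, the last holds). Time passes only in rows, so rows that repeat a pose let the fingers close. It gives the time, the measured TCP pose, the force and the opening at its end, in the units of the state.
- state(): the state, without advancing time (a new reading comes with each control period).
- camera(name): name is "scene" or "top"; returns (picture, depth): 420x560x3 uint8, red, green, blue; 420x560 float32, m along the optical axis (not along the pixel's ray), 0 where there is no reading.
- camera_info(name): a dict with "intrinsics" (3x3 intrinsics, pixels), "rvec" (rotation vector, rad) and "tvec" (3), from world to camera coordinates, as OpenCV has them. Camera axes: x right, y down, z forward; pixel columns grow to the right and rows downward; lengths in m; the calibration is good to about 2 mm. A picture is of the moment at which its call begins. camera_info takes no time and is no camera call.
- close_job(): hands the job in, once; it reports no verdict.
Trained networks look in the newest picture that a camera, given by its name, has taken for a name from the list of things; names that differ only in an ending like _2 or _b are one class to them, and where a whole thing is asked for, a point or a joint stands for the part that bears it (a point fixed in the world has none). Each returns a list of dicts, best first, with "score" (0 to 1); they miss things now and then, are a little off and sometimes report something else, mostly with a low value. They report only what shows in the picture. A call takes as long as a camera call. They do not tell look-alikes from the thing itself.
- recognise(camera, query): "position" ([x, y, z] in m, in world coordinates, good to about 4 mm: the middle of the surface that is visible of it).
- cut_out(camera, query): "mask" (420x560 bool, what is visible of it).
The state is a dict: "time": time; "joint_pos": joint angles; "joint_vel": joint speeds; "effort": joint torques, N m; "ee_pos": TCP position; "tool_rot": TCP orientation; "wrist_force": force on the tool from outside, world axes, zero at the start; "moment": the same for the moment, N m; "width": finger opening in m.
Only numpy, scipy, OpenCV 4.12 (cv2) and the standard library are available. Lean on these libraries where they do the work, as an engineer would, in place of code of your own. Each camera call takes 0.05 s, during which the arm holds its last target.

TASK

Make up the kit for a hub overhaul: lift each keyed aluminium axle block that is in the rack straight up out of its slot, without dragging the rack about, and put the blocks and the small black gauge case from the worktop into the grey tote standing on the roller lane. Then draw the stop bolt, push the loaded tote gently along the rollers until it is fully home against the end stop of the bay, and slide the bolt shut again behind it. Leave the other things on the bench alone.

Things in the scene. Friction and masses are not known exactly. Their poses are not given: they have to be found in the camera images.
- rack: Grey keyed rack standing loose on the worktop (3 kg), 52 x 252 x 55 mm. Origin: centre of its underside. y runs along its row of four slots, centred at y = -90, -30, 30, 90 mm; slot floors are 10 mm up, the posts between them 55 mm high. T-shaped grooves in the posts hold each block with 1.5 mm play: it can leave only straight up (clear after 45 mm of lift). Slots may be empty.
- block_0_mid (a point): Axle block 0 of four alike (None if absent): aluminium body 44 (x) x 32 (y) x 45 (z) mm, a T-shaped key on each y side (52 mm over both), on top an upright grip tab 14 (x) x 30 (y) x 38 (z) mm; 83 mm high, about 0.16 kg. The point is on its axis 41.5 mm above the underside (3.5 mm below the body's top, 41.5 mm below the tab's). z points up the tab. In the rack its axes are the rack's.
- block_1_mid (a point): Axle block 1 of four alike (None if absent): aluminium body 44 (x) x 32 (y) x 45 (z) mm, a T-shaped key on each y side (52 mm over both), on top an upright grip tab 14 (x) x 30 (y) x 38 (z) mm; 83 mm high, about 0.16 kg. The point is on its axis 41.5 mm above the underside (3.5 mm below the body's top, 41.5 mm below the tab's). z points up the tab. In the rack its axes are the rack's.
- block_2_mid (a point): Axle block 2 of four alike (None if absent): aluminium body 44 (x) x 32 (y) x 45 (z) mm, a T-shaped key on each y side (52 mm over both), on top an upright grip tab 14 (x) x 30 (y) x 38 (z) mm; 83 mm high, about 0.16 kg. The point is on its axis 41.5 mm above the underside (3.5 mm below the body's top, 41.5 mm below the tab's). z points up the tab. In the rack its axes are the rack's.
- block_3_mid (a point): Axle block 3 of four alike (None if absent): aluminium body 44 (x) x 32 (y) x 45 (z) mm, a T-shaped key on each y side (52 mm over both), on top an upright grip tab 14 (x) x 30 (y) x 38 (z) mm; 83 mm high, about 0.16 kg. The point is on its axis 41.5 mm above the underside (3.5 mm below the body's top, 41.5 mm below the tab's). z points up the tab. In the rack its axes are the rack's.
- case_mid (a point): Centre, half-way up, of the loose small black gauge case lying flat on the worktop beyond the left end of the rack: 51 (x) x 70 (y) x 38 (z) mm, 0.18 kg, closed. z is up. (A similar case far back beyond the blue dish belongs to the room.)
- tote: Open grey tote, outside 130 (x) x 190 (y) x 50 (z) mm, walls and floor 4 mm, standing on the rollers at the loading end of the lane. Origin: centre of its underside; y runs along the lane. It holds four standing blocks in pairs at its two ends (their x along the tote's y), and the case between them with its y along the tote's y. Things may lie in it any way round.
- roller_lane: Fixed roller lane, 430 mm long (y), 156 mm wide (x), origin under its middle on the worktop. Free rollers carry the tote with its underside 45 mm above the worktop; side rails 65 mm high, inner faces at x = -68, 68 mm. +y is the open loading end; the bay is at -y, its end stop's face at y = -205 mm (100 mm high): tote origin at y = -110 mm when fully home. Rolling resistance under 2 N.
- stop_bolt (a joint): Sliding stop bolt on the near (-x) rail at the mouth of the bay (lane y = 2 mm), in m: 0 = shut, blocking the lane; 0.062 = fully drawn, towards the lane's -x. Stays where left (friction about 1.5 N). Bar 14 mm wide in y, 72 to 86 mm above the worktop; the tote passes once it is drawn past 0.055. With the tote home the shut bolt stands 10 mm behind it.
- bolt_knob (a point): Middle of the bolt's upright black knob, 16 mm across and 40 mm high, 109 mm above the worktop (knob from 86 to 126 mm). At lane x = -50 mm, y = 2 mm when shut; moves with the bolt.
- pedal: Bystander: pedal, to be left where it is. Origin: centre of its underside.
Things that resemble listed ones, but are neither listed nor needed, are in the scene too. Leave any pink look-alike of the part that bears case_mid alone. Leave any green look-alike of the part that bears block_3_mid alone.

How it is judged:
On the way, in this order (a step that is already met when the one before it is completed fails the run):
1. every block present and the case are in the tote (x of block_0_mid in the frame of tote between -0.061 and 0.061 m and y of block_0_mid in the frame of tote between -0.091 and 0.091 m and z of block_0_mid in the frame of tote between 0 and 0.085 m and x of block_1_mid in the frame of tote between -0.061 and 0.061 m and y of block_1_mid in the frame of tote between -0.091 and 0.091 m and z of block_1_mid in the frame of tote between 0 and 0.085 m and x of block_2_mid in the frame of tote between -0.061 and 0.061 m and y of block_2_mid in the frame of tote between -0.091 and 0.091 m and z of block_2_mid in the frame of tote between 0 and 0.085 m and x of block_3_mid in the frame of tote between -0.061 and 0.061 m and y of block_3_mid in the frame of tote between -0.091 and 0.091 m and z of block_3_mid in the frame of tote between 0 and 0.085 m and x of case_mid in the frame of tote between -0.061 and 0.061 m and y of case_mid in the frame of tote between -0.091 and 0.091 m and z of case_mid in the frame of tote between 0 and 0.085 m), for 0.2 s.
2. the loaded tote is home against the end stop of the bay (all of step 1 and y of tote in the frame of roller_lane below -0.103 m and z of tote in the frame of roller_lane below 0.052 m and angle between tote's own z axis and vertical below 0.06 rad), for 0.2 s.
3. the stop bolt is shut behind the tote (value of joint stop_bolt below 0.01 m and y of tote in the frame of roller_lane below -0.103 m and z of tote in the frame of roller_lane below 0.052 m and angle between tote's own z axis and vertical below 0.06 rad), for 0.2 s.
At the end, for the whole second after the job is handed in: All blocks present and the case lie in the tote (centres within its walls and less than 85 mm above its underside, any way round), the tote is level on the rollers within 7 mm of the end stop, the stop bolt is shut to within 10 mm, and tote and case are at rest (all of step 1 and all of step 3 and linear speed of tote below 0.02 m/s and linear speed of case below 0.03 m/s and angle between rack's own z axis and vertical below 0.1 rad); the robot touches nothing.
It fails at once if the rack is dragged more than 30 mm or tipped (distance of rack from where it was at the start of the episode above 0.03 m or angle between rack's own z axis and vertical above 0.2 rad).
It fails at once if the tote is flung along (faster than 0.4 m/s) (linear speed of tote above 0.4 m/s).
It fails at once if the pedal is moved more than 40 mm (distance of pedal from where it was at the start of the episode above 0.04 m).
Of block_0, block_1, block_2, block_3 only 2 to 4 are there at a start; the rules pass over those that are not, and their reading is None.
At some moment in a run one of case may be knocked a few centimetres aside while the robot is not near it.
Once in a run the grip may slacken for a moment while it holds something.
It also fails if it takes over 210 s, if anything falls off the work surface, if the arm or the gripper's body presses on something with over 40 N, if the wrist force passes 120 N, or if a joint passes its speed limit or range.

## Working session

There is one attempt and no reset: what is moved stays moved. The work goes in short steps, Python scripts to look and compute and a tool call to move; the robot and the scene stay as the last step left them, time stands still between calls to the robot, and variables do not carry over. Pictures are saved under pics/ and viewed, and the job is handed in when it is done.

Besides the shell and the picture viewer there is one more tool, called after ">>>" as a command line: name --pt "numbers of a row" for each row, then --argument value for the rest. move_arm: Moves the arm, as the interface text tells. Its arguments: {"type":"object","properties":{"commands":{"type":"array"},"squeeze":{"type":"number"}},"required":["commands"]}

```bash
ls; mkdir -p pics
cat > h.py <<'E'
from cell import *
import numpy as np, cv2
from scipy.spatial.transform import Rotation as R
def snap(n,f):
    im,d=camera(n); cv2.imwrite('pics/'+f,im[:,:,::-1]); np.save('/tmp/d_'+n+'.npy',d); np.save('/tmp/i_'+n+'.npy',im); return im,d
def cal(n):
    c=camera_info(n); return np.array(c['intrinsics']),R.from_rotvec(np.array(c['rvec']).ravel()).as_matrix(),np.array(c['tvec']).ravel()
def pts(n,d):
    K,Rm,t=cal(n); v,u=np.mgrid[0:d.shape[0],0:d.shape[1]]
    p=np.stack([(u-K[0,2])/K[0,0]*d,(v-K[1,2])/K[1,1]*d,d],-1)
    return (p-t)@Rm
def proj(n,P):
    K,Rm,t=cal(n); q=(np.asarray(P)@Rm.T+t)@K.T; return q[...,:2]/q[...,2:]
E
python3 - <<'E'
from h import *
for n in('scene','top'):
    snap(n,n+'0.png')
    for q in ['rack','block_0_mid','case_mid','tote','roller_lane','bolt_knob','pedal','stop_bolt']:
        print(n,q,[(round(r['score'],2),np.round(r['position'],3).tolist()) for r in recognise(n,q)[:6]])
s=state();print(s)
E
```

```text
pics
scene rack [(0.7, [0.4, 0.196, 0.029])]
scene block_0_mid [(0.53, [0.406, 0.044, 0.052])]
scene case_mid [(0.95, [0.379, 0.387, 0.035]), (0.9, [0.492, 0.696, 0.033]), (0.7, [0.58, 0.314, 0.062]), (0.41, [0.415, 0.165, 0.057])]
scene tote [(0.95, [0.576, 0.312, 0.065]), (0.63, [0.413, 0.224, 0.054])]
scene roller_lane [(0.82, [0.5, 0.204, 0.044]), (0.18, [0.398, 0.099, 0.052])]
scene bolt_knob [(0.26, [0.578, 0.313, 0.068])]
scene pedal [(0.87, [0.468, 0.571, 0.019])]
scene stop_bolt [(0.61, [0.471, 0.182, 0.084])]
top rack [(0.86, [0.406, 0.128, 0.059])]
top block_0_mid [(0.66, [0.407, 0.04, 0.054])]
top case_mid [(0.9, [0.384, 0.368, 0.036]), (0.74, [0.501, 0.181, 0.084]), (0.63, [0.501, 0.682, 0.036]), (0.4, [0.408, 0.039, 0.053])]
top tote [(0.57, [0.565, 0.307, 0.051])]
top roller_lane [(0.78, [0.578, 0.106, 0.04]), (0.27, [0.387, 0.365, 0.039])]
top bolt_knob [(0.54, [0.501, 0.182, 0.084]), (0.31, [0.577, 0.107, 0.045])]
top pedal [(0.62, [0.477, 0.556, 0.018])]
top stop_bolt [(0.61, [0.505, 0.184, 0.084]), (0.24, [0.387, 0.363, 0.037])]
{'time': 0.9, 'joint_pos': array([-1.19271947,  0.70651693, -0.0276055 ,  1.48459497,  0.02201545,
        0.95092489, -0.07550998]), 'joint_vel': array([-1.61053708e-03,  7.90268921e-04,  2.29799805e-04, -1.39097977e-03,
        7.61420487e-05, -8.26808227e-04, -2.00445741e-03]), 'effort': array([ 1.72611075e-03, -8.82985210e+01,  1.23499744e+00, -2.36377001e+01,
        1.71240291e-02,  1.76277001e-03,  7.71543341e-05]), 'ee_pos': array([0.23433082, 0.52504916, 0.23125941]), 'tool_rot': array([ 2.08359034e-01,  9.78052405e-01, -6.98471974e-05, -1.07600980e-05]), 'wrist_force': array([-0.15317533,  1.09751779,  0.97886888]), 'moment': array([ 0.06713473, -0.00052339,  0.02196908]), 'width': 0.08547113365549149}
```

View pics/scene0.png

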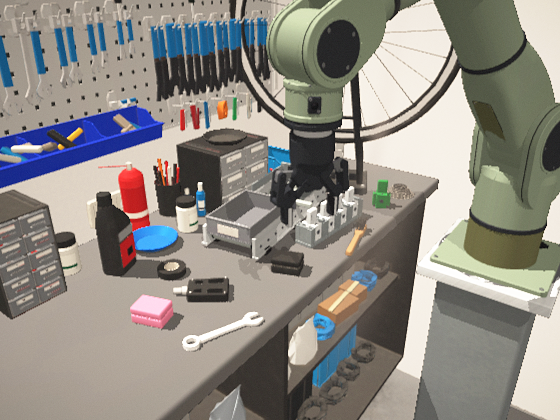

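View pics/top0.png

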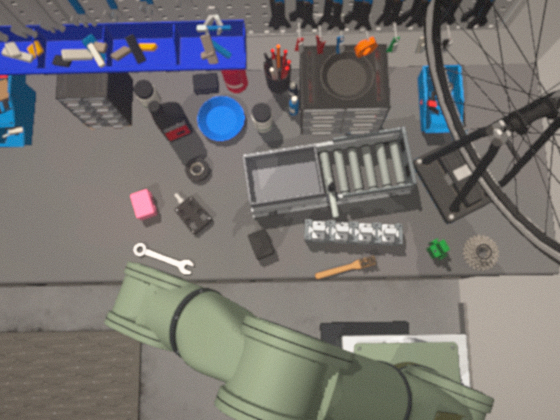

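Run:
```python
from h import *
im=np.load('/tmp/i_top.npy');d=np.load('/tmp/d_top.npy')
c=im[120:270,230:430];cv2.imwrite('pics/crop0.png',cv2.resize(c,None,fx=4,fy=4,interpolation=cv2.INTER_CUBIC)[:,:,::-1])
P=pts('top',d)
def fit(mask):
    p=P[mask][:,:2]; r=cv2.minAreaRect(p.astype(np.float32)*1000); return np.round(r[0],1),np.round(r[1],1),round(r[2],2),len(p),np.round(p.mean(0)*1000,1)
z=P[...,2];x=P[...,0];y=P[...,1]
from scipy import ndimage as N
def comp(m,minn=6):
    l,n=N.label(m)
    for i in range(1,n+1):
        if (l==i).sum()>=minn: print(fit(l==i), 'z',np.round(np.median(z[l==i]),4))
print('tabs');comp((z>.075)&(z<.11)&(x<.45)&(x>.3)&(y>-.05)&(y<.25)&(d>0))
print('rack');comp((z>.03)&(z<.11)&(x<.46)&(x>.3)&(y>-.05)&(y<.28)&(d>0),50)
print('case');comp((z>.025)&(z<.06)&(x<.46)&(x>.3)&(y>.28)&(y<.45)&(d>0),50)
print('lane');comp((z>.03)&(z<.12)&(x>.45)&(x<.72)&(y>-.1)&(y<.45)&(d>0),50)
print('tote rim');comp((z>.085)&(z<.105)&(x>.45)&(x<.72)&(y>-.1)&(y<.45)&(d>0),20)
print('endstop/knob');comp((z>.097)&(x>.44)&(x<.72)&(y>-.1)&(y<.45)&(d>0)&(z<.2),3)
K,Rm,t=cal('top');print(-Rm.T@t, K[0,0])
```

```text
tabs
(array([448. , 174.7]), array([3.1, 7.8]), 7.6, 7, array([448.4, 174.5])) z 0.0849
(array([419.4, 217. ]), array([28.1, 14.7]), 86.95, 74, array([418.3, 217.4])) z 0.0937
(array([415.1, 157.5]), array([29.5, 14.1]), 84.13, 78, array([414.3, 157.9])) z 0.0929
(array([410.4,  97.4]), array([30. , 13.8]), 81.39, 73, array([410.1,  98. ])) z 0.0937
(array([406.6,  37.4]), array([30.7, 13. ]), 86.84, 77, array([406.4,  38.5])) z 0.0929
rack
(array([413.4, 127.2]), array([251. ,  52.8]), 86.17, 1870, array([411.1, 127. ])) z 0.0562
case
(array([388.8, 367.7]), array([70.5, 52.8]), 20.73, 517, array([388.1, 368.4])) z 0.039
lane
(array([582.7, 188. ]), array([449.5, 262.1]), 85.49, 9686, array([585.1, 191.8])) z 0.0516
(array([711.4, 359.3]), array([16.2, 49.2]), 1.23, 206, array([711. , 358.8])) z 0.0706
(array([696.1, -81.6]), array([45.5, 20.9]), 31.48, 66, array([693.9, -83.6])) z 0.0444
(array([599. , -66.1]), array([34.1, 44.9]), 35.44, 60, array([593.4, -59.7])) z 0.041
tote rim
(array([713.3, 358.3]), array([12.4, 39.6]), 1.58, 61, array([713.8, 359.5])) z 0.0917
(array([694.4,
[... 2029 characters left out ...]
 5.2]), 81.65, 4, array([500.5, 260. ])) z 0.0985
(array([501.4, 239.6]), array([1.9, 3.6]), 43.85, 3, array([501.6, 239.8])) z 0.0982
(array([496.8, 278.2]), array([1.4, 3.2]), 36.15, 3, array([497.1, 278.1])) z 0.0983
(array([494.1, 305.6]), array([ 3.3, 15.4]), 12.94, 10, array([493.9, 306.6])) z 0.0987
(array([491.1, 392.1]), array([9.9, 3.2]), 17.66, 7, array([491. , 392.1])) z 0.0982
(array([493.9, 318.9]), array([3.8, 1.4]), 41.69, 3, array([493.6, 318.9])) z 0.0985
(array([488.6, 347.5]), array([7.6, 3.3]), 89.62, 5, array([489.5, 347.2])) z 0.098
(array([483.2, 379.7]), array([ 3.2, 10.5]), 12.22, 7, array([483. , 379.8])) z 0.0982
[0.21460811 0.28432365 1.45588932] 544.310621495336
```

View pics/crop0.png

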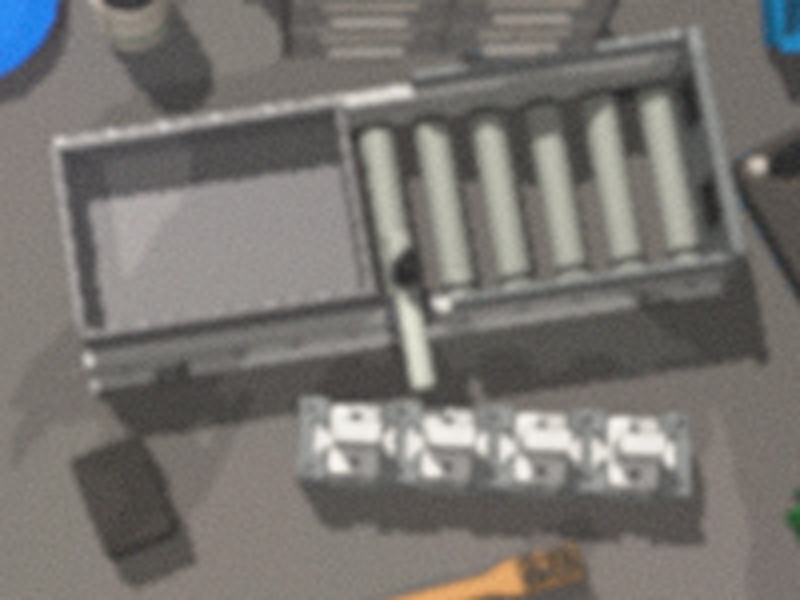

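```bash
cat >> h.py <<'E'
def go(x,y,z,jaw=None):
    s=state(); Rm=R.from_quat(s['tool_rot']).as_matrix(); p=s['ee_pos']
    cur=np.degrees(np.arctan2(Rm[1,1],Rm[0,1]))
    tgt=np.array([x,y,z]); sh=Rm.T@(tgt-p)
    turn=0
    if jaw is not None:
        yv=np.array([np.cos(np.radians(jaw)),np.sin(np.radians(jaw)),0]); zv=np.array([0,0,-1.]);xv=np.cross(yv,zv)
        rv=np.degrees(R.from_matrix(Rm.T@np.stack([xv,yv,zv],1)).as_rotvec()); turn=np.round(rv,1)
    print('t%.1f pos'%s['time'],np.round(p*1000,1),'jaw %.1f'%cur,'shift',np.round(sh,4),'turn',turn,'w %.4f'%s['width'],'F',np.round(s['wrist_force'],1),'j7 %.2f'%s['joint_pos'][6])
E
python3 - <<'E'
from h import *
go(.3888,.3677,.15,111)
E
```

```text
t0.9 pos [234.3 525.  231.3] jaw 65.9 shift [-0.2052 -0.0807  0.0813] turn [ -0.   -0.  -45.1] w 0.0855 F [-0.2  1.1  1. ] j7 -0.08
```

>>> move_arm --pt "0 0 -8 -0.04 -0.016 0.016 0.085" --pt "0 0 -16 -0.08 -0.032 0.032 0.085" --pt "0 0 -25 -0.12 -0.048 0.048 0.085" --pt "0 0 -33 -0.16 -0.064 0.064 0.085" --pt "0 0 -41 -0.205 -0.081 0.081 0.085"

```text
time: 1.4
ee_pos: [0.3885, 0.3673, 0.1502]
tool_rot: [-0.151, 0.989, 0.0, 0.0]
wrist_force: [0.2, 1.1, 0.7]
width: 0.085
```

Run:
```python
from h import *
im,d=snap('top','top1.png')
P=pts('top',d);x,y,z=P[...,0],P[...,1],P[...,2]
m=(z>.025)&(z<.06)&(x<.46)&(x>.3)&(y>.28)&(y<.45)&(d>0)
print(m.sum(),cv2.minAreaRect(P[m][:,:2].astype(np.float32)*1000))
go(.3888,.3677,.15,111)
```

```text
23 ((352.728759765625, 376.3587646484375), (21.893756866455078, 9.447113990783691), 65.45982360839844)
t1.4 pos [394.9 359.1 147.6] jaw 107.4 shift [ 0.0033  0.01   -0.0024] turn [-0.3 -0.  -3.6] w 0.0848 F [  9.3 -11.   -4.1] j7 0.79
```

>>> move_arm --pt "0 0 -4 0 0 0 0.085" --pt "0 0 -4 0 0 0.0 0.085" --pt "0 0 -4 0 0 0.0 0.085"

```text
time: 1.75
ee_pos: [0.3875, 0.3686, 0.1508]
tool_rot: [-0.181, 0.984, 0.0, 0.0]
wrist_force: [-0.1, -0.3, 1.1]
width: 0.0851
```

Run:
```python
from h import *
im,d=snap('scene','s1.png')
print([(round(r['score'],2),np.round(r['position'],3).tolist()) for r in recognise('scene','case_mid')])
go(.3888,.3677,.004,111)
```

```text
[(0.95, [0.492, 0.696, 0.033]), (0.92, [0.38, 0.382, 0.036])]
t1.9 pos [387.4 368.7 150.8] jaw 110.9 shift [-0.0009 -0.0015  0.1468] turn [ 0.   0.  -0.1] w 0.0848 F [-0.1 -0.4 -0. ] j7 0.82
```

View pics/s1.png

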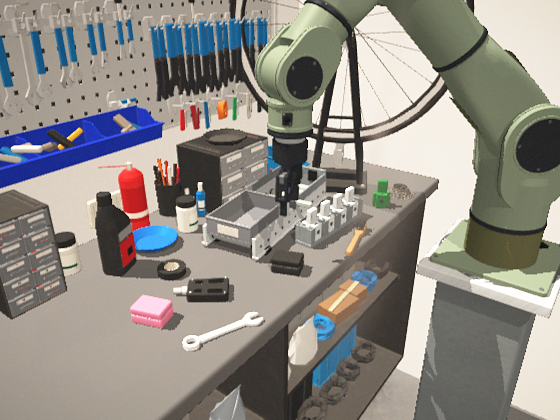

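>>> move_arm --pt "0 0 0 -0.001 -0.0015 0.04 0.085" --pt "0 0 0 -0.001 -0.0015 0.08 0.085" --pt "0 0 0 -0.001 -0.0015 0.12 0.085" --pt "0 0 0 -0.001 -0.0015 0.142 0.085" --pt "0 0 0 -0.001 -0.0015 0.146 0.085"

```text
time: 2.35
ee_pos: [0.3882, 0.3668, 0.0026]
tool_rot: [-0.182, 0.983, -0.001, -0.001]
wrist_force: [0.3, 0.8, -0.0]
width: 0.0852
```

>>> move_arm --pt "0 0 0 0 0 0 0.04" --pt "0 0 0 0 0 0 0.04" --pt "0 0 0 0 0 0 0.04" --pt "0 0 0 0 0 0 0.04" --pt "0 0 0 0 0 0 0.04" --squeeze 60

```text
time: 2.85
ee_pos: [0.3898, 0.3677, 0.0062]
tool_rot: [-0.182, 0.983, 0.001, 0.001]
wrist_force: [-2.0, -0.6, 10.6]
width: 0.0496
```

>>> move_arm --pt "0 0 0 0 0 -0.01 0.04" --pt "0 0 0 0 0 -0.04 0.04" --pt "0 0 0 0 0 -0.08 0.04" --pt "0 0 0 0 0 -0.12 0.04" --pt "0 0 0 0 0 -0.13 0.04"

```text
time: 3.35
ee_pos: [0.3903, 0.368, 0.1394]
tool_rot: [-0.182, 0.983, 0.002, 0.002]
wrist_force: [0.4, 0.0, -2.9]
width: 0.0492
```

Run:
```python
from h import *
im,d=snap('scene','s2.png')
cv2.imwrite('pics/s2c.png',cv2.resize(im[140:300,200:360],None,fx=4,fy=4)[:560,:640,::-1])
go(.5593,.3064,.15,7.75)
```

```text
t3.4 pos [390.3 367.9 138.8] jaw 110.9 shift [-0.136  -0.1177 -0.0108] turn [3.000e-01 1.000e-01 1.032e+02] w 0.0490 F [0.1 1.1 0.8] j7 0.81
```

View pics/s2c.png

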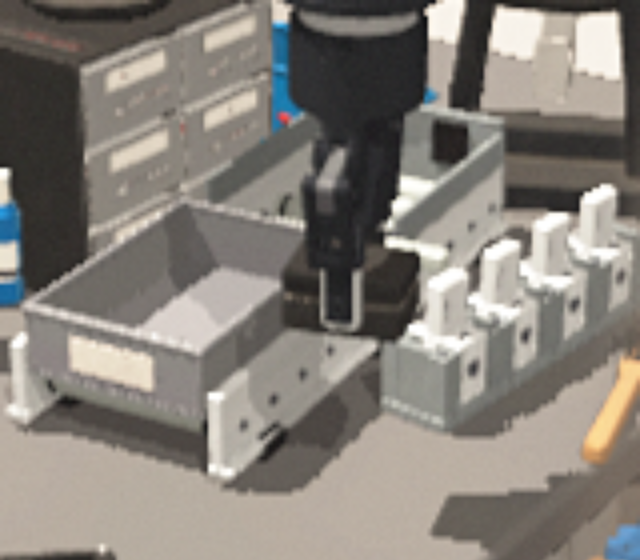

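>>> move_arm --pt "0 0 8 0 0 -0.02 0.04" --pt "0 0 16 -0.02 -0.02 -0.03 0.04" --pt "0 0 25 -0.05 -0.04 -0.03 0.04" --pt "0 0 33 -0.08 -0.07 -0.03 0.04" --pt "0 0 42 -0.11 -0.1 -0.03 0.04"

```text
time: 3.9
ee_pos: [0.5289, 0.3122, 0.1641]
tool_rot: [0.182, 0.983, -0.0, -0.0]
wrist_force: [-0.3, 0.3, -2.7]
width: 0.0493
```

>>> move_arm --pt "0 0 8 0 0 0 0.04" --pt "0 0 16 0 0 0 0.04" --pt "0 0 25 0 0 0 0.04" --pt "0 0 33 0 0 0 0.04" --pt "0 0 42 0 0 0 0.04"

```text
time: 4.4
ee_pos: [0.5275, 0.3128, 0.1639]
tool_rot: [0.52, 0.854, -0.001, -0.0]
wrist_force: [-0.1, -0.7, -0.9]
width: 0.049
```

>>> move_arm --pt "0 0 8 0 0 0 0.04" --pt "0 0 16 0 0 0 0.04" --pt "0 0 19 0 0 0 0.04" --pt "0 0 19 0 0 0 0.04"

```text
time: 4.8
ee_pos: [0.5274, 0.3129, 0.1639]
tool_rot: [0.651, 0.759, -0.001, 0.0]
wrist_force: [-0.2, -0.2, -1.5]
width: 0.0491
```

Run:
```python
from h import *
im,d=snap('top','t2.png')
cv2.imwrite('pics/t2c.png',cv2.resize(im[110:280,220:430],None,fx=3.5,fy=3.5)[:,:,::-1])
go(.5593,.3064,.12,7.75)
```

```text
t4.8 pos [527.5 313.  164.1] jaw 8.8 shift [-0.0113  0.0304  0.044 ] turn [-0.   0.   1.1] w 0.0494 F [ 0.5 -0.6 -1.7] j7 -0.28
```

View pics/t2c.png

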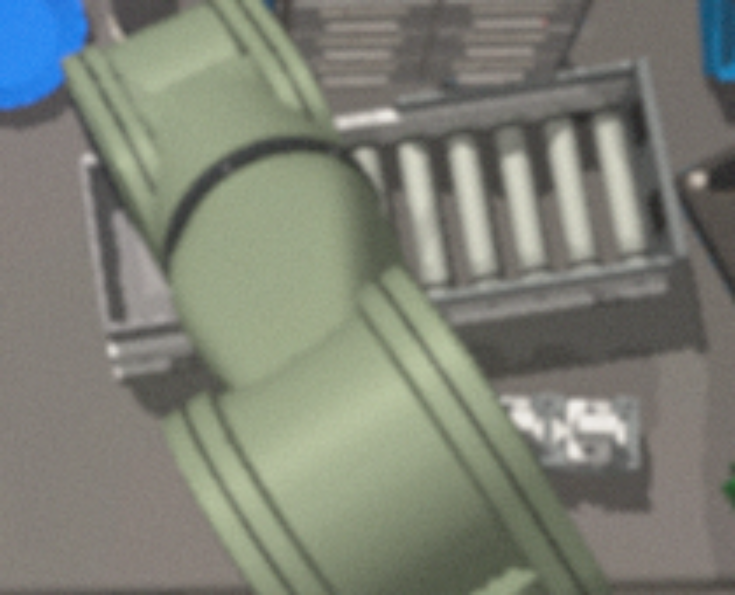

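>>> move_arm --pt "0 0 1 -0.006 0.015 0.01 0.04" --pt "0 0 1 -0.0115 0.0305 0.03 0.04" --pt "0 0 1 -0.0115 0.0305 0.044 0.04" --pt "0 0 1 -0.0115 0.0305 0.044 0.04"

```text
time: 5.25
ee_pos: [0.5587, 0.3058, 0.1185]
tool_rot: [0.657, 0.754, -0.002, -0.001]
wrist_force: [1.1, 0.1, -2.0]
width: 0.0494
```

Run:
```python
from h import *
go(.5593,.3064,.058,7.75)
```

```text
t5.2 pos [558.7 305.8 118.5] jaw 7.8 shift [0.0006 0.0009 0.0605] turn [-0.2  0.1  0.1] w 0.0494 F [ 1.1  0.1 -2. ] j7 -0.26
```

>>> move_arm --pt "0 0 0 0.0006 0.001 0.025 0.04" --pt "0 0 0 0.0006 0.001 0.045 0.04" --pt "0 0 0 0.0006 0.001 0.055 0.04" --pt "0 0 0 0.0006 0.001 0.06 0.04" --pt "0 0 0 0.0006 0.001 0.06 0.04"

```text
time: 5.75
ee_pos: [0.5605, 0.3073, 0.0609]
tool_rot: [0.657, 0.753, 0.0, 0.0]
wrist_force: [0.4, -0.2, -0.7]
width: 0.0495
```

>>> move_arm --pt "0 0 0 0 0 0 0.062" --pt "0 0 0 0 0 0 0.066" --pt "0 0 0 0 0 0 0.066" --pt "0 0 0 0 0 -0.01 0.066"

```text
time: 6.15
ee_pos: [0.5602, 0.3069, 0.0704]
tool_rot: [0.658, 0.753, -0.001, -0.0]
wrist_force: [-0.0, 0.4, 0.8]
width: 0.0658
```

>>> move_arm --pt "0 0 0 0 0 -0.03 0.066" --pt "0 0 0 0 0 -0.06 0.066" --pt "0 0 0 0 0 -0.1 0.066" --pt "0 0 0 0 0 -0.13 0.066" --pt "0 0 0 0 0 -0.13 0.066"

```text
time: 6.65
ee_pos: [0.562, 0.3076, 0.2055]
tool_rot: [0.658, 0.753, 0.003, 0.001]
wrist_force: [-0.1, -0.3, -0.4]
width: 0.0659
```

Run:
```python
from h import *
go(.4063,.0375,.18,-4)
```

```text
t6.7 pos [562.  307.6 205.5] jaw 7.8 shift [-0.2467 -0.1908  0.0238] turn [ 0.3 -0.2 11.8] w 0.0659 F [-0.1 -0.3 -0.4] j7 -0.28
```

>>> move_arm --pt "0 0 3 -0.04 -0.03 0 0.06" --pt "0 0 6 -0.08 -0.06 0 0.06" --pt "0 0 9 -0.12 -0.095 0 0.06" --pt "0 0 12 -0.16 -0.125 0 0.06" --pt "0 0 12 -0.2 -0.155 0.01 0.06"

```text
time: 7.15
ee_pos: [0.4348, 0.0901, 0.1922]
tool_rot: [0.733, 0.68, 0.001, 0.001]
wrist_force: [2.5, -1.3, -1.4]
width: 0.0598
```

>>> move_arm --pt "0 0 0 -0.047 -0.025 0.005 0.06" --pt "0 0 0 -0.047 -0.025 0.005 0.06" --pt "0 0 0 -0.047 -0.025 0.005 0.06"

```text
time: 7.45
ee_pos: [0.4074, 0.0458, 0.1867]
tool_rot: [0.733, 0.68, 0.0, 0.0]
wrist_force: [0.7, 0.7, 0.4]
width: 0.0602
```

Run:
```python
from h import *
im,d=snap('top','t3.png')
cv2.imwrite('pics/t3c.png',cv2.resize(im[110:280,220:430],None,fx=3.5,fy=3.5)[:,:,::-1])
go(.4069,.0374,.061,-4)
P=pts('top',d);x,y,z=P[...,0],P[...,1],P[...,2]
m=(z>.08)&(z<.092)&(x<.65)&(x>.48)&(y>.25)&(y<.37)&(d>0)
print(m.sum(),cv2.minAreaRect(P[m][:,:2].astype(np.float32)*1000))
for q in ['tote','case_mid','rack']: print(q,[(round(r['score'],2),np.round(r['position'],3).tolist()) for r in recognise('top',q)])
```

```text
t7.5 pos [408.   46.7 186.7] jaw -4.3 shift [-0.0094 -0.0005  0.1256] turn [ 0.  -0.  -0.3] w 0.0602 F [ 0.7  0.1 -0.3] j7 -0.03
569 ((559.5587768554688, 309.2703552246094), (146.91983032226562, 118.03759002685547), 0.5329636931419373)
tote [(0.77, [0.566, 0.308, 0.05])]
case_mid [(0.83, [0.553, 0.304, 0.088]), (0.63, [0.502, 0.679, 0.038])]
rack [(0.94, [0.406, 0.137, 0.057])]
```

View pics/t3c.png

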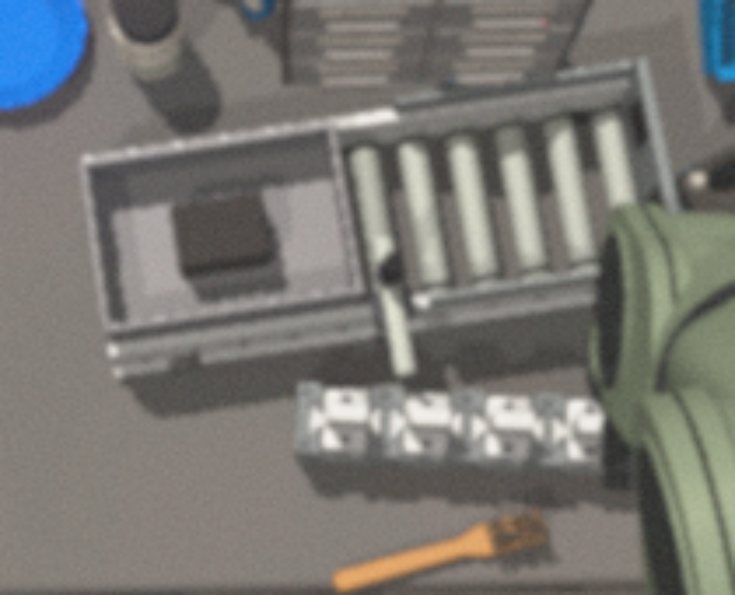

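>>> move_arm --pt "0 0 0 -0.0095 -0.0005 0 0.05" --pt "0 0 0 -0.0095 -0.0005 0.03 0.05" --pt "0 0 0 -0.0095 -0.0005 0.07 0.05" --pt "0 0 0 -0.0095 -0.0005 0.11 0.05" --pt "0 0 0 -0.0095 -0.0005 0.123 0.05"

```text
time: 8.15
ee_pos: [0.4054, 0.0366, 0.0606]
tool_rot: [0.733, 0.68, -0.001, -0.001]
wrist_force: [-0.7, -0.0, 0.6]
width: 0.0499
```

Run:
```python
from h import *
go(.4069,.0374,.062,-4)
```

```text
t8.2 pos [405.4  36.6  60.6] jaw -4.2 shift [ 0.0009  0.0014 -0.0015] turn [-0.2  0.  -0.2] w 0.0499 F [-0.7 -0.   0.6] j7 0.04
```

>>> move_arm --pt "0 0 0 0.001 0.0015 -0.001 0.02" --pt "0 0 0 0.001 0.0015 -0.001 0.005" --pt "0 0 0 0.001 0.0015 -0.001 0.005" --pt "0 0 0 0.001 0.0015 -0.001 0.005" --pt "0 0 0 0.001 0.0015 -0.001 0.005" --squeeze 70

```text
time: 8.65
ee_pos: [0.4086, 0.038, 0.0651]
tool_rot: [0.733, 0.681, 0.001, 0.001]
wrist_force: [2.7, -0.5, 9.4]
width: 0.0126
```

>>> move_arm --pt "0 0 0 0 0 0 0.005" --pt "0 0 0 0 0 -0.005 0.005" --pt "0 0 0 0 0 -0.015 0.005" --pt "0 0 0 0 0 -0.025 0.005"

```text
time: 9.05
ee_pos: [0.4083, 0.0379, 0.0901]
tool_rot: [0.733, 0.68, 0.0, 0.0]
wrist_force: [2.7, -0.2, -3.7]
width: 0.0128
```

>>> move_arm --pt "0 0 0 0 0 -0.015 0.005" --pt "0 0 0 0 0 -0.03 0.005" --pt "0 0 0 0 0 -0.06 0.005" --pt "0 0 0 0 0 -0.09 0.005" --pt "0 0 0 0 0 -0.12 0.005"

```text
time: 9.55
ee_pos: [0.4073, 0.0379, 0.211]
tool_rot: [0.733, 0.68, -0.0, -0.0]
wrist_force: [-0.7, 0.8, -2.2]
width: 0.0126
```

Run:
```python
from h import *
im,d=snap('scene','s4.png')
cv2.imwrite('pics/s4c.png',cv2.resize(im[120:280,200:400],None,fx=3.5,fy=3.5)[:,:,::-1])
c=np.array([.5593,.3064]);a=np.radians(7.8)
for tx,ty in [(29,-67),(-29,-67),(29,67),(-29,67)]:
    w=c+np.array([tx*np.cos(a)-ty*np.sin(a),tx*np.sin(a)+ty*np.cos(a)])/1000; print(tx,ty,w)
go(.5971,.2438,.2,-82.2)
```

```text
29 -67 [0.59712463 0.24395565]
-29 -67 [0.53966126 0.23608414]
29 67 [0.57893874 0.37671586]
-29 67 [0.52147537 0.36884435]
t9.6 pos [408.3  37.9 214.5] jaw -4.3 shift [0.2194 0.1729 0.0154] turn [ 0.1 -0.2 77.9] w 0.0132 F [ 0.7 -1.9  3.3] j7 -0.02
```

View pics/s4c.png

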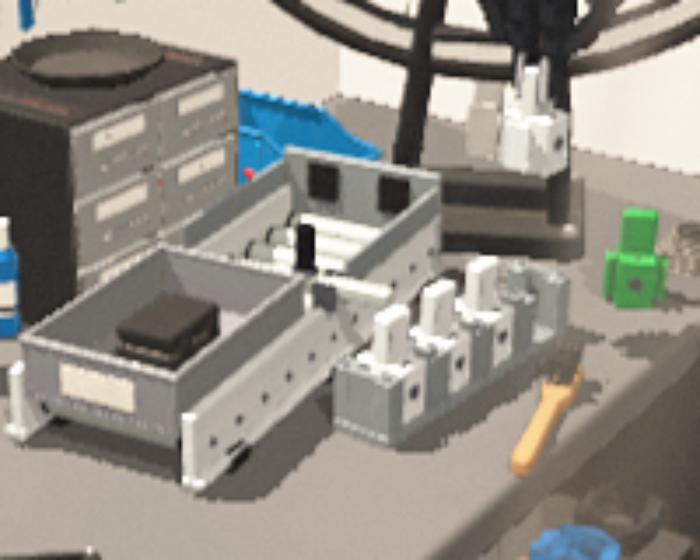

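>>> move_arm --pt "0 0 8 0.03 0.02 0 0.005" --pt "0 0 16 0.07 0.055 0 0.005" --pt "0 0 25 0.11 0.09 0 0.005" --pt "0 0 33 0.15 0.12 0 0.005" --pt "0 0 42 0.18 0.145 0 0.005"

```text
time: 10.1
ee_pos: [0.5662, 0.2091, 0.2097]
tool_rot: [0.927, 0.374, -0.0, -0.0]
wrist_force: [0.8, -0.5, 0.0]
width: 0.0131
```

>>> move_arm --pt "0 0 8 0 0 0 0.005" --pt "0 0 16 0 0 0 0.005" --pt "0 0 25 0 0 0 0.005" --pt "0 0 33 0 0 0 0.005" --pt "0 0 36 0 0 0 0.005"

```text
time: 10.6
ee_pos: [0.5652, 0.2069, 0.2095]
tool_rot: [0.998, 0.068, -0.001, -0.0]
wrist_force: [0.0, 1.3, -0.6]
width: 0.0127
```

Run:
```python
from h import *
go(.5971,.2439,.16,-82.2)
```

```text
t10.6 pos [565.2 206.9 209.5] jaw -82.2 shift [ 0.0367 -0.0323  0.0494] turn [-0.   0.1  0. ] w 0.0127 F [ 0.   1.3 -0.6] j7 -1.34
```

>>> move_arm --pt "0 0 0 0.0185 -0.016 0 0.005" --pt "0 0 0 0.0365 -0.0325 0.01 0.005" --pt "0 0 0 0.0365 -0.0325 0.035 0.005" --pt "0 0 0 0.0365 -0.0325 0.05 0.005" --pt "0 0 0 0.0365 -0.0325 0.05 0.005"

```text
time: 11.1
ee_pos: [0.5961, 0.2439, 0.1578]
tool_rot: [0.997, 0.071, -0.002, 0.0]
wrist_force: [-0.9, -0.2, -0.7]
width: 0.013
```

Run:
```python
from h import *
im,d=snap('scene','s5.png')
cv2.imwrite('pics/s5c.png',cv2.resize(im[120:280,200:400],None,fx=3.5,fy=3.5)[:,:,::-1])
go(.5971,.2439,.106,-82.2)
```

```text
t11.2 pos [596.8 244.  159.3] jaw -81.8 shift [0.0004 0.0001 0.0533] turn [0.  0.1 0.4] w 0.0129 F [ 0.1 -0.1 -1. ] j7 -1.39
```

View pics/s5c.png

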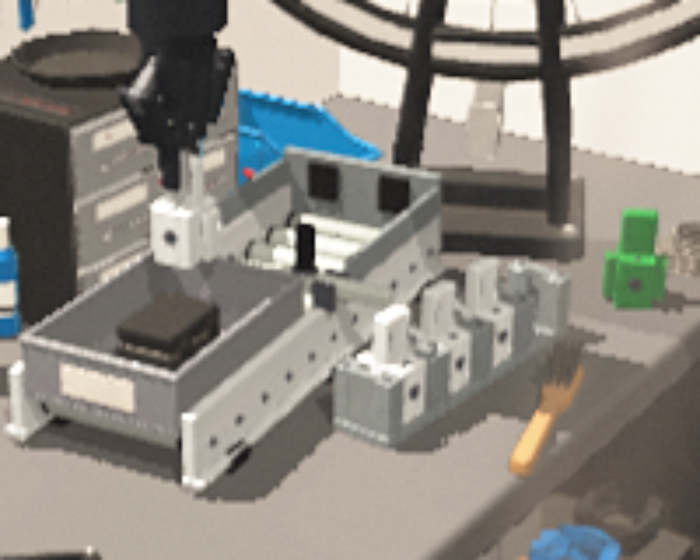

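>>> move_arm --pt "0 0 0 0.0005 -0.003 0.015 0.005" --pt "0 0 0 0.0005 -0.003 0.03 0.005" --pt "0 0 0 0.0005 -0.003 0.042 0.005" --pt "0 0 0 0.0005 -0.003 0.05 0.005" --pt "0 0 0 0.0005 -0.003 0.052 0.005"

```text
time: 11.65
ee_pos: [0.5971, 0.2469, 0.1063]
tool_rot: [0.997, 0.071, -0.001, 0.0]
wrist_force: [-0.3, -0.1, 0.1]
width: 0.0129
```

Run:
```python
from h import *
go(.5971,.2439,.105,-82.2)
```

```text
t11.7 pos [597.1 246.9 106.3] jaw -81.8 shift [-0.0004  0.003   0.0013] turn [0.  0.1 0.4] w 0.0129 F [-0.3 -0.1  0.1] j7 -1.36
```

Lower 2 mm more, release, retreat, and head back over the rack.

>>> move_arm --pt "0 0 0 0 0 0.002 0.005" --pt "0 0 0 0 0 0.002 0.025" --pt "0 0 0 0 0 0.002 0.035" --pt "0 0 0 0 0 -0.005 0.035" --pt "0 0 0 0 0 -0.02 0.035"

```text
time: 12.15
ee_pos: [0.5972, 0.247, 0.1278]
tool_rot: [0.997, 0.071, -0.0, 0.0]
wrist_force: [-0.1, 0.9, 0.3]
width: 0.0349
```

>>> move_arm --pt "0 0 0 0 0 -0.03 0.04" --pt "0 0 0 0 0 -0.07 0.04" --pt "0 0 0 0 0 -0.11 0.045" --pt "0 0 0 0 0 -0.11 0.045"

```text
time: 12.55
ee_pos: [0.599, 0.2469, 0.2439]
tool_rot: [0.997, 0.071, 0.004, -0.001]
wrist_force: [0.7, -0.4, -1.7]
width: 0.0445
```

Run:
```python
from h import *
go(.4111,.0973,.17,-4)
```

```text
t12.6 pos [599.  246.9 243.9] jaw -81.8 shift [-0.2078  0.1214  0.0722] turn [  0.3  -0.4 -77.8] w 0.0445 F [ 0.7 -0.4 -1.7] j7 -1.45
```

>>> move_arm --pt "0 0 -8 -0.04 0.02 0 0.05" --pt "0 0 -16 -0.08 0.045 0 0.05" --pt "0 0 -25 -0.12 0.07 0.01 0.05" --pt "0 0 -33 -0.16 0.09 0.03 0.05" --pt "0 0 -42 -0.19 0.11 0.05 0.05"

```text
time: 13.05
ee_pos: [0.423, 0.1105, 0.1883]
tool_rot: [0.906, 0.424, 0.001, 0.0]
wrist_force: [1.8, -0.8, -1.5]
width: 0.05
```

>>> move_arm --pt "0 0 -8 0 0 0 0.05" --pt "0 0 -16 0 0 0 0.05" --pt "0 0 -25 0 0 0 0.05" --pt "0 0 -33 0 0 0 0.05" --pt "0 0 -36 0 0 0 0.05"

```text
time: 13.55
ee_pos: [0.4254, 0.111, 0.1884]
tool_rot: [0.731, 0.682, 0.001, 0.0]
wrist_force: [-0.7, -0.2, 0.0]
width: 0.0504
```

```bash
cat >> h.py <<'E'
def both(tag):
    im,d=snap('top',tag+'_t.png'); im2,_=snap('scene',tag+'_s.png')
    a=cv2.resize(im[110:280,220:430],(495,400),interpolation=cv2.INTER_CUBIC); b=cv2.resize(im2[140:300,200:322],(305,400),interpolation=cv2.INTER_CUBIC)
    cv2.imwrite('pics/'+tag+'.png',np.hstack([a,b])[:,:,::-1]); return pts('top',d),d
E
python3 - <<'E'
from h import *
P,d=both('b1')
x,y,z=P[...,0],P[...,1],P[...,2]
from scipy import ndimage as N
def comp(m,minn=15):
    l,n=N.label(m&(d>0))
    for i in range(1,n+1):
        if (l==i).sum()>=minn:
            r=cv2.minAreaRect(P[l==i][:,:2].astype(np.float32)*1000);print(np.round(r[0],1),np.round(r[1],1),round(r[2],1),(l==i).sum())
comp((z>.075)&(z<.11)&(x<.445)&(x>.3)&(y>-.05)&(y<.25))
print('rack');comp((z>.03)&(z<.11)&(x<.455)&(x>.3)&(y>-.05)&(y<.28),50)
print('tote');comp((z>.085)&(z<.14)&(x>.45)&(x<.66)&(y>.19)&(y<.45))
go(.4111,.0973,.14,-4)
E
```

```text
[419.6 217.1] [27.9 15.3] 87.2 76
[415. 157.] [29.5 14. ] 81.5 76
rack
[416.5 179.2] [147.   52.8] 86.4 1071
tote
[560.1 306.7] [135.2 193.3] 7.6 620
[591.8 248. ] [44.1 51.3] 88.9 258
[557.9 306.8] [49.8 69.2] 7.8 442
t13.7 pos [425.3 111.  188.2] jaw -4.2 shift [-0.0147 -0.0132  0.0482] turn [ 0.1 -0.  -0.2] w 0.0500 F [ 0.9 -0.1  0.6] j7 -0.13
```

View pics/b1.png

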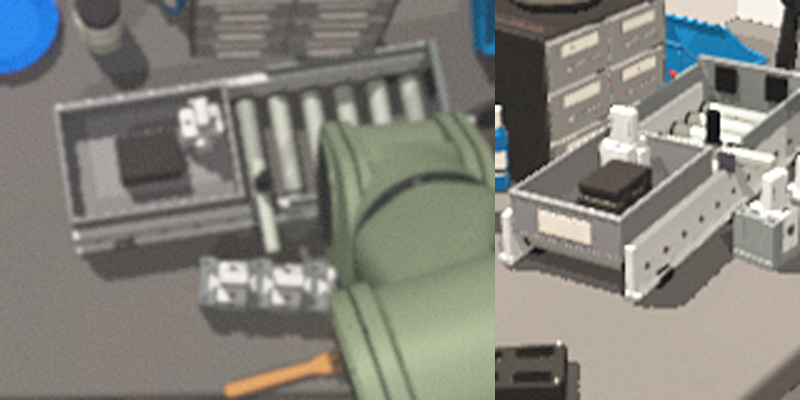

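>>> move_arm --pt "0 0 0 -0.0145 -0.013 0 0.05" --pt "0 0 0 -0.0145 -0.013 0.03 0.05" --pt "0 0 0 -0.0145 -0.013 0.07 0.05" --pt "0 0 0 -0.0145 -0.013 0.11 0.05" --pt "0 0 0 -0.0145 -0.013 0.12 0.05"

```text
time: 14.15
ee_pos: [0.4101, 0.0972, 0.0652]
tool_rot: [0.734, 0.68, -0.002, -0.001]
wrist_force: [0.1, -0.1, 0.5]
width: 0.0501
```

Run:
```python
from h import *
go(.4111,.0973,.067,-4)
```

```text
t14.2 pos [410.1  97.2  65.2] jaw -4.4 shift [ 0.0001  0.001  -0.0018] turn [-0.2  0.1 -0.4] w 0.0501 F [ 0.1 -0.1  0.5] j7 -0.05
```

>>> move_arm --pt "0 0 0 0 0.001 -0.002 0.02" --pt "0 0 0 0 0.001 -0.002 0.005" --pt "0 0 0 0 0.001 -0.002 0.005" --pt "0 0 0 0 0.001 -0.002 0.005" --pt "0 0 0 0 0.001 -0.002 0.005" --squeeze 70

```text
time: 14.65
ee_pos: [0.4128, 0.0979, 0.071]
tool_rot: [0.733, 0.68, 0.001, 0.001]
wrist_force: [0.5, 0.3, 13.7]
width: 0.0125
```

>>> move_arm --pt "0 0 0 0 0 0 0.005" --pt "0 0 0 0 0 -0.005 0.005" --pt "0 0 0 0 0 -0.015 0.005" --pt "0 0 0 0 0 -0.03 0.005" --pt "0 0 0 0 0 -0.05 0.005"

```text
time: 15.15
ee_pos: [0.4118, 0.0977, 0.1207]
tool_rot: [0.733, 0.68, -0.0, -0.0]
wrist_force: [-0.2, 0.1, -2.7]
width: 0.0125
```

>>> move_arm --pt "0 0 0 0 0 -0.02 0.005" --pt "0 0 0 0 0 -0.05 0.005" --pt "0 0 0 0 0 -0.09 0.005" --pt "0 0 0 0 0 -0.09 0.005"

```text
time: 15.55
ee_pos: [0.4128, 0.0979, 0.2139]
tool_rot: [0.733, 0.68, 0.003, 0.001]
wrist_force: [0.8, -0.3, -2.3]
width: 0.0126
```

Run:
```python
from h import *
both('b2')
go(.5393,.239,.2,-82.2)
```

```text
t15.7 pos [411.9  97.9 210.5] jaw -4.2 shift [0.1501 0.1167 0.0109] turn [ 0.  -0.1 78. ] w 0.0125 F [ 0.1 -0.3 -2.4] j7 -0.11
```

View pics/b2_s.png

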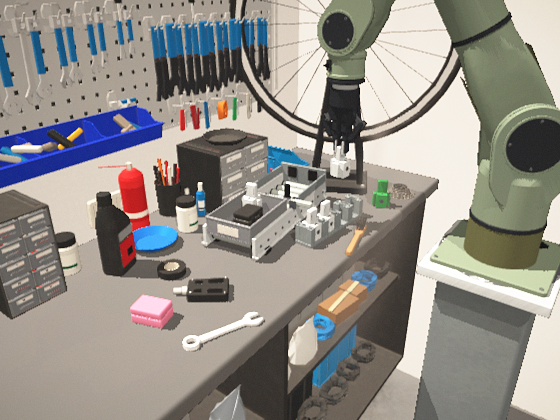

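>>> move_arm --pt "0 0 8 0.02 0.015 0 0.005" --pt "0 0 16 0.05 0.04 0 0.005" --pt "0 0 25 0.08 0.06 0 0.005" --pt "0 0 33 0.1 0.08 0 0.005" --pt "0 0 42 0.12 0.095 0 0.005"

```text
time: 16.15
ee_pos: [0.5159, 0.2112, 0.2084]
tool_rot: [0.928, 0.373, -0.001, 0.0]
wrist_force: [0.2, -0.6, -1.2]
width: 0.0125
```

>>> move_arm --pt "0 0 8 0 0 0 0.005" --pt "0 0 16 0 0 0 0.005" --pt "0 0 25 0 0 0 0.005" --pt "0 0 33 0 0 0 0.005" --pt "0 0 36 0 0 0 0.005"

```text
time: 16.65
ee_pos: [0.5149, 0.2102, 0.2084]
tool_rot: [0.998, 0.068, -0.001, 0.0]
wrist_force: [-0.3, -0.1, -1.9]
width: 0.0128
```

Run:
```python
from h import *
go(.5393,.239,.165,-82.2)
```

```text
t16.6 pos [514.9 210.2 208.4] jaw -82.2 shift [ 0.0281 -0.0252  0.0433] turn [0.  0.1 0. ] w 0.0128 F [-0.3 -0.1 -1.9] j7 -1.31
```

>>> move_arm --pt "0 0 0 0.014 -0.0125 0 0.005" --pt "0 0 0 0.028 -0.0255 0.01 0.005" --pt "0 0 0 0.028 -0.0255 0.035 0.005" --pt "0 0 0 0.028 -0.0255 0.043 0.005" --pt "0 0 0 0.028 -0.0255 0.043 0.005"

```text
time: 17.15
ee_pos: [0.5389, 0.239, 0.1652]
tool_rot: [0.997, 0.071, -0.001, 0.001]
wrist_force: [-0.6, -0.0, -0.9]
width: 0.0124
```

Run:
```python
from h import *
both('b3')
go(.5393,.239,.113,-82.2)
```

```text
t17.2 pos [539.7 239.1 167. ] jaw -81.9 shift [-0.0004  0.0001  0.054 ] turn [ 0.  -0.   0.3] w 0.0122 F [-0.1  0.4 -1.1] j7 -1.33
```

View pics/b3.png

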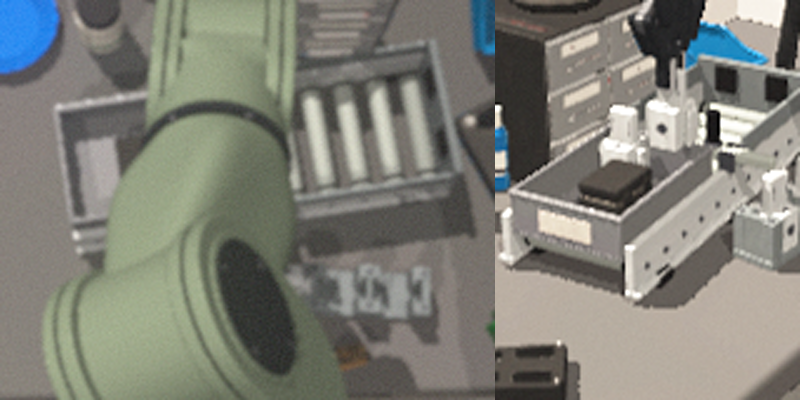

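>>> move_arm --pt "0 0 0 -0.0025 0 0.015 0.005" --pt "0 0 0 -0.0025 0 0.03 0.005" --pt "0 0 0 -0.0025 0 0.042 0.005" --pt "0 0 0 -0.0025 0 0.05 0.005" --pt "0 0 0 -0.0025 0 0.053 0.005"

```text
time: 17.75
ee_pos: [0.5373, 0.2391, 0.1132]
tool_rot: [0.997, 0.071, 0.0, 0.0]
wrist_force: [-1.1, -0.2, -0.9]
width: 0.0124
```

Run:
```python
from h import *
go(.5393,.239,.111,-82.2)
```

```text
t17.8 pos [537.3 239.1 113.2] jaw -81.8 shift [0.0019 0.0004 0.0022] turn [ 0.  -0.   0.4] w 0.0124 F [-1.1 -0.2 -0.9] j7 -1.28
```

>>> move_arm --pt "0 0 0 0 0 0.002 0.005" --pt "0 0 0 0 0 0.003 0.005" --pt "0 0 0 0 0 0.003 0.025" --pt "0 0 0 0 0 0.003 0.035" --pt "0 0 0 0 0 -0.01 0.035"

```text
time: 18.25
ee_pos: [0.5367, 0.2391, 0.123]
tool_rot: [0.997, 0.071, -0.001, 0.0]
wrist_force: [-0.2, -0.4, -0.4]
width: 0.035
```

>>> move_arm --pt "0 0 0 0 0 -0.03 0.04" --pt "0 0 0 0 0 -0.07 0.04" --pt "0 0 0 0 0 -0.11 0.045" --pt "0 0 0 0 0 -0.11 0.045"

```text
time: 18.65
ee_pos: [0.5387, 0.239, 0.2391]
tool_rot: [0.997, 0.071, 0.003, -0.001]
wrist_force: [0.4, 0.6, -1.3]
width: 0.0449
```

Run:
```python
from h import *
go(.4153,.1571,.19,-4)
```

```text
t18.6 pos [538.7 239.  239.1] jaw -81.9 shift [-0.1341  0.0636  0.0481] turn [  0.2  -0.4 -77.9] w 0.0449 F [ 0.4  0.6 -1.3] j7 -1.39
```

>>> move_arm --pt "0 0 -8 -0.03 0.015 0 0.05" --pt "0 0 -16 -0.06 0.03 0 0.05" --pt "0 0 -25 -0.09 0.045 0.01 0.05" --pt "0 0 -33 -0.11 0.055 0.03 0.05" --pt "0 0 -42 -0.13 0.062 0.05 0.05"

```text
time: 19.15
ee_pos: [0.4166, 0.1588, 0.184]
tool_rot: [0.906, 0.423, 0.001, 0.0]
wrist_force: [0.6, 0.2, -1.6]
width: 0.0497
```

>>> move_arm --pt "0 0 -8 0 0 0 0.05" --pt "0 0 -16 0 0 0 0.05" --pt "0 0 -25 0 0 0 0.05" --pt "0 0 -33 0 0 0 0.05" --pt "0 0 -36 0 0 0 0.05"

```text
time: 19.65
ee_pos: [0.4176, 0.1591, 0.1842]
tool_rot: [0.731, 0.682, 0.0, 0.0]
wrist_force: [-0.2, -0.9, 0.2]
width: 0.0502
```

```bash
cat > look.py <<'E'
from h import *
import sys
P,d=both(sys.argv[1])
x,y,z=P[...,0],P[...,1],P[...,2]
from scipy import ndimage as N
def comp(m,minn=15):
    l,n=N.label(m&(d>0))
    for i in range(1,n+1):
        if (l==i).sum()>=minn:
            r=cv2.minAreaRect(P[l==i][:,:2].astype(np.float32)*1000);print(np.round(r[0],1),np.round(r[1],1),round(r[2],1),(l==i).sum())
print('tabs');comp((z>.075)&(z<.11)&(x<.445)&(x>.3)&(y>-.05)&(y<.25))
print('rack');comp((z>.03)&(z<.11)&(x<.455)&(x>.3)&(y>-.05)&(y<.28),50)
print('tote');comp((z>.085)&(z<.14)&(x>.45)&(x<.66)&(y>.19)&(y<.45))
print('tabs in tote');comp((z>.115)&(z<.145)&(x>.45)&(x<.66)&(y>.0)&(y<.45))
E
python3 look.py b4
python3 - <<'E'
from h import *
go(.4153,.1571,.068,-4)
E
```

```text
tabs
[419.5 216.9] [28.4 15.1] 86.8 76
rack
[417.9 205.5] [94.3 51.7] 86.5 612
tote
[559.3 306.7] [134.7 193. ] 7.8 874
[592.1 248.1] [44.  50.9] 88.8 264
[557.7 306.5] [50.9 70.3] 10.5 434
tabs in tote
[593.1 248. ] [30.1 14.4] 9.7 74
[533.5 239.4] [29.5 13.8] 8.8 74
t19.8 pos [417.5 159.1 184.1] jaw -4.2 shift [-0.0022 -0.0022  0.1161] turn [ 0.  -0.  -0.2] w 0.0502 F [-0.1  0.1 -0.6] j7 -0.20
```

View pics/b4.png

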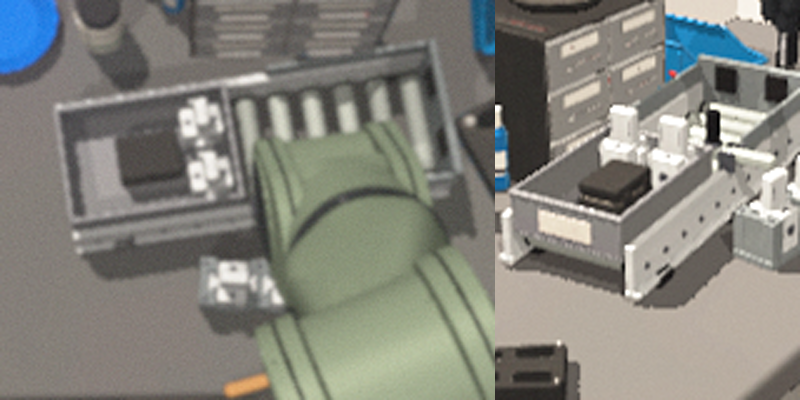

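>>> move_arm --pt "0 0 0 -0.002 -0.001 0 0.05" --pt "0 0 0 -0.002 -0.001 0.03 0.05" --pt "0 0 0 -0.002 -0.001 0.07 0.05" --pt "0 0 0 -0.002 -0.001 0.105 0.05" --pt "0 0 0 -0.002 -0.001 0.115 0.05"

```text
time: 20.25
ee_pos: [0.4152, 0.1567, 0.0662]
tool_rot: [0.733, 0.68, -0.002, -0.0]
wrist_force: [0.8, 0.2, -0.9]
width: 0.05
```

>>> move_arm --pt "0 0 0 0 0 0 0.02" --pt "0 0 0 0 0 0 0.005" --pt "0 0 0 0 0 0 0.005" --pt "0 0 0 0 0 0 0.005" --pt "0 0 0 0 0 0 0.005" --squeeze 70

```text
time: 20.75
ee_pos: [0.4169, 0.1577, 0.0697]
tool_rot: [0.733, 0.68, 0.001, 0.001]
wrist_force: [1.5, -0.4, 12.6]
width: 0.0122
```

>>> move_arm --pt "0 0 0 0 0 0 0.005" --pt "0 0 0 0 0 -0.005 0.005" --pt "0 0 0 0 0 -0.015 0.005" --pt "0 0 0 0 0 -0.03 0.005" --pt "0 0 0 0 0 -0.05 0.005"

```text
time: 21.25
ee_pos: [0.416, 0.1574, 0.1196]
tool_rot: [0.733, 0.68, -0.0, -0.0]
wrist_force: [0.3, 0.4, -2.4]
width: 0.0123
```

>>> move_arm --pt "0 0 0 0 0 -0.02 0.005" --pt "0 0 0 0 0 -0.05 0.005" --pt "0 0 0 0 0 -0.09 0.005" --pt "0 0 0 0 0 -0.09 0.005"

```text
time: 21.65
ee_pos: [0.4171, 0.1578, 0.2129]
tool_rot: [0.733, 0.68, 0.003, 0.001]
wrist_force: [-0.7, 0.8, -2.4]
width: 0.0128
```

Run:
```python
from h import *
both('b5')
go(.5828,.3735,.22,-82.2)
```

```text
t21.8 pos [416.  157.7 209.4] jaw -4.2 shift [ 0.2275  0.1504 -0.0102] turn [ 0.  -0.1 78. ] w 0.0125 F [-0.4 -0.5 -2.4] j7 -0.21
```

View pics/b5_s.png

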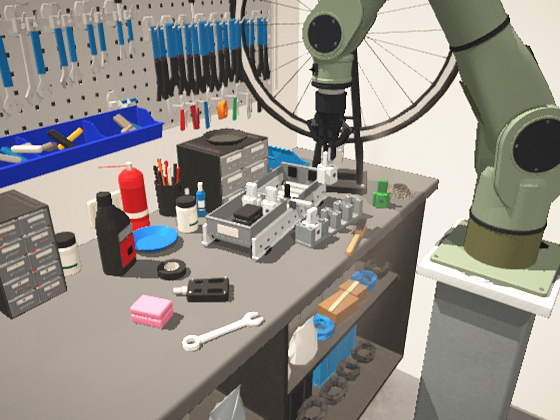

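>>> move_arm --pt "0 0 8 0 0.01 -0.015 0.005" --pt "0 0 16 0.03 0.04 -0.02 0.005" --pt "0 0 25 0.07 0.07 -0.02 0.005" --pt "0 0 33 0.11 0.1 -0.02 0.005" --pt "0 0 42 0.15 0.12 -0.02 0.005"

```text
time: 22.25
ee_pos: [0.5477, 0.2994, 0.2273]
tool_rot: [0.928, 0.373, -0.001, 0.0]
wrist_force: [1.7, -1.5, -1.6]
width: 0.0126
```

>>> move_arm --pt "0 0 8 0 0 0 0.005" --pt "0 0 16 0 0 0 0.005" --pt "0 0 25 0 0 0 0.005" --pt "0 0 33 0 0 0 0.005" --pt "0 0 36 0 0 0 0.005"

```text
time: 22.75
ee_pos: [0.5464, 0.298, 0.2271]
tool_rot: [0.998, 0.068, -0.001, 0.001]
wrist_force: [0.6, 0.4, -1.4]
width: 0.0125
```

Run:
```python
from h import *
go(.5828,.3735,.17,-82.2)
```

```text
t22.8 pos [546.4 298.  227.1] jaw -82.2 shift [ 0.0465 -0.0699  0.0569] turn [0.  0.1 0. ] w 0.0125 F [ 0.6  0.4 -1.4] j7 -1.50
```

>>> move_arm --pt "0 0 0 0.02 -0.03 0 0.005" --pt "0 0 0 0.0465 -0.07 0 0.005" --pt "0 0 0 0.0465 -0.07 0.03 0.005" --pt "0 0 0 0.0465 -0.07 0.057 0.005" --pt "0 0 0 0.0465 -0.07 0.057 0.005"

```text
time: 23.25
ee_pos: [0.5814, 0.3733, 0.1669]
tool_rot: [0.997, 0.071, -0.003, 0.001]
wrist_force: [-1.2, 0.3, -2.4]
width: 0.0129
```

Run:
```python
from h import *
both('b6')
go(.5828,.3735,.112,-82.2)
```

```text
t23.4 pos [582.9 373.7 171.5] jaw -81.9 shift [-0.0001  0.0001  0.0595] turn [0.  0.1 0.3] w 0.0129 F [-0.2 -0.8 -0.8] j7 -1.63
```

View pics/b6.png

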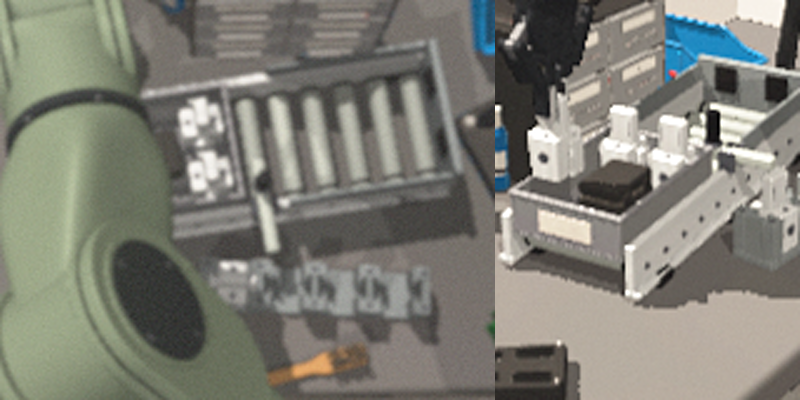

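>>> move_arm --pt "0 0 0 0 0 0.015 0.005" --pt "0 0 0 0 0 0.035 0.005" --pt "0 0 0 0 0 0.05 0.005" --pt "0 0 0 0 0 0.057 0.005" --pt "0 0 0 0 0 0.059 0.005"

```text
time: 23.85
ee_pos: [0.5829, 0.3739, 0.1119]
tool_rot: [0.997, 0.071, -0.0, 0.0]
wrist_force: [-0.0, -0.3, -2.2]
width: 0.0129
```

>>> move_arm --pt "0 0 0 0 0 0.002 0.005" --pt "0 0 0 0 0 0.003 0.005" --pt "0 0 0 0 0 0.003 0.025" --pt "0 0 0 0 0 0.003 0.035" --pt "0 0 0 0 0 -0.01 0.035"

```text
time: 24.35
ee_pos: [0.5825, 0.3739, 0.1218]
tool_rot: [0.997, 0.071, -0.001, 0.0]
wrist_force: [0.7, -0.2, -0.5]
width: 0.035
```

>>> move_arm --pt "0 0 0 0 0 -0.03 0.04" --pt "0 0 0 0 0 -0.07 0.04" --pt "0 0 0 0 0 -0.11 0.045" --pt "0 0 0 0 0 -0.11 0.045"

```text
time: 24.75
ee_pos: [0.5846, 0.3741, 0.239]
tool_rot: [0.997, 0.071, 0.004, -0.001]
wrist_force: [0.2, 0.2, 0.3]
width: 0.0453
```

Run:
```python
from h import *
go(.420,.2172,.19,-4)
```

```text
t24.8 pos [584.6 374.1 239. ] jaw -81.8 shift [-0.1856  0.132   0.0473] turn [  0.2  -0.4 -77.8] w 0.0453 F [0.2 0.2 0.3] j7 -1.67
```

>>> move_arm --pt "0 0 -8 -0.04 0.02 0 0.05" --pt "0 0 -16 -0.08 0.05 0 0.05" --pt "0 0 -25 -0.12 0.08 0.01 0.05" --pt "0 0 -33 -0.155 0.11 0.03 0.05" --pt "0 0 -42 -0.18 0.13 0.05 0.05"

```text
time: 25.25
ee_pos: [0.4311, 0.2285, 0.1899]
tool_rot: [0.919, 0.393, 0.001, 0.0]
wrist_force: [2.2, 0.4, -1.7]
width: 0.0499
```

>>> move_arm --pt "0 0 -8 0 0 0 0.05" --pt "0 0 -16 0 0 0 0.05" --pt "0 0 -25 0 0 0 0.05" --pt "0 0 -33 0 0 0 0.05" --pt "0 0 -36 0 0 0 0.05"

```text
time: 25.75
ee_pos: [0.4327, 0.2293, 0.1898]
tool_rot: [0.753, 0.657, 0.001, 0.0]
wrist_force: [-0.5, -0.0, -0.9]
width: 0.0506
```

```bash
python3 look.py b7
python3 - <<'E'
from h import *
go(.4198,.2172,.068,-4)
E
```

```text
tabs
rack
[423.2  61.9] [24.1 17. ] 7.0 52
[405.1  11.3] [18.4 52.1] 86.2 162
tote
[559.5 306.7] [134.6 192.7] 7.8 462
[600.5 249.4] [37.1 37. ] 49.4 136
[578.5 374.3] [52.9 43.5] 8.5 260
[556.  317.6] [49.9 47.4] 6.3 283
tabs in tote
[594.2 248.4] [26.9 13.5] 8.3 58
[578.6 374.4] [29.4 13.9] 7.3 72
t25.9 pos [432.7 229.2 189.6] jaw -8.1 shift [-0.0138 -0.0112  0.1216] turn [ 0.  -0.  -4.1] w 0.0500 F [ 0.6 -0.5  0.3] j7 -0.35
```

View pics/b7.png

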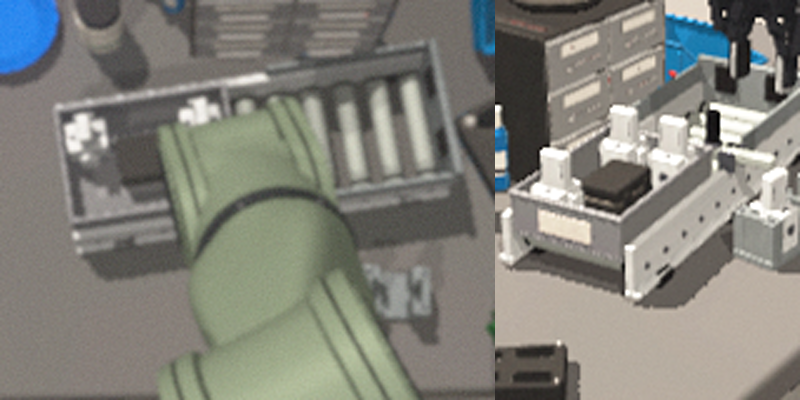

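>>> move_arm --pt "0 0 -4 -0.0135 -0.01 0 0.05" --pt "0 0 -4 -0.0135 -0.01 0.03 0.05" --pt "0 0 -4 -0.0135 -0.01 0.07 0.05" --pt "0 0 -4 -0.0135 -0.01 0.11 0.05" --pt "0 0 -4 -0.0135 -0.01 0.121 0.05"

```text
time: 26.35
ee_pos: [0.4197, 0.2167, 0.0656]
tool_rot: [0.733, 0.681, -0.002, -0.0]
wrist_force: [0.2, -0.4, 0.5]
width: 0.0501
```

>>> move_arm --pt "0 0 0 0 0 0 0.02" --pt "0 0 0 0 0 0 0.005" --pt "0 0 0 0 0 0 0.005" --pt "0 0 0 0 0 0 0.005" --pt "0 0 0 0 0 0 0.005" --squeeze 70

```text
time: 26.85
ee_pos: [0.4213, 0.2179, 0.0695]
tool_rot: [0.732, 0.681, 0.001, 0.0]
wrist_force: [0.4, -0.5, 10.6]
width: 0.0129
```

>>> move_arm --pt "0 0 0 0 0 0 0.005" --pt "0 0 0 0 0 -0.005 0.005" --pt "0 0 0 0 0 -0.015 0.005" --pt "0 0 0 0 0 -0.03 0.005" --pt "0 0 0 0 0 -0.05 0.005"

```text
time: 27.35
ee_pos: [0.4204, 0.2174, 0.1192]
tool_rot: [0.732, 0.681, -0.0, -0.0]
wrist_force: [0.3, -0.1, -0.9]
width: 0.0128
```

>>> move_arm --pt "0 0 0 0 0 -0.02 0.005" --pt "0 0 0 0 0 -0.05 0.005" --pt "0 0 0 0 0 -0.09 0.005" --pt "0 0 0 0 0 -0.1 0.005"

```text
time: 27.75
ee_pos: [0.4212, 0.2176, 0.222]
tool_rot: [0.732, 0.681, 0.002, 0.001]
wrist_force: [-1.0, 0.4, -2.0]
width: 0.0124
```

Run:
```python
from h import *
both('b8')
go(.5248,.3652,.22,-82.2)
```

```text
t27.9 pos [420.8 217.8 219.6] jaw -4.1 shift [0.1544 0.0932 0.0002] turn [ 0.  -0.2 78.1] w 0.0129 F [-0.2  0.3 -1.1] j7 -0.30
```

View pics/b8_s.png

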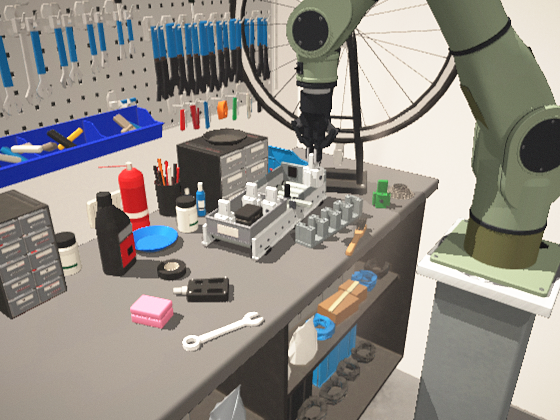

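>>> move_arm --pt "0 0 8 0.02 0.015 0 0.005" --pt "0 0 16 0.05 0.03 0 0.005" --pt "0 0 25 0.08 0.05 0 0.005" --pt "0 0 33 0.105 0.065 0 0.005" --pt "0 0 42 0.13 0.08 0 0.005"

```text
time: 28.35
ee_pos: [0.5097, 0.3424, 0.2165]
tool_rot: [0.927, 0.375, -0.001, 0.0]
wrist_force: [-0.0, -0.8, -0.6]
width: 0.0124
```

>>> move_arm --pt "0 0 8 0 0 0 0.005" --pt "0 0 16 0 0 0 0.005" --pt "0 0 25 0 0 0 0.005" --pt "0 0 33 0 0 0 0.005" --pt "0 0 36 0 0 0 0.005"

```text
time: 28.85
ee_pos: [0.5092, 0.3412, 0.2163]
tool_rot: [0.998, 0.069, -0.001, 0.001]
wrist_force: [-0.4, 0.1, -1.3]
width: 0.0129
```

Run:
```python
from h import *
go(.5248,.3652,.17,-82.2)
```

```text
t28.9 pos [509.2 341.2 216.3] jaw -82.0 shift [ 0.0189 -0.0217  0.0463] turn [0.1 0.1 0.2] w 0.0129 F [-0.4  0.1 -1.3] j7 -1.55
```

>>> move_arm --pt "0 0 0 0.01 -0.012 0 0.005" --pt "0 0 0 0.019 -0.0215 0.005 0.005" --pt "0 0 0 0.019 -0.0215 0.03 0.005" --pt "0 0 0 0.019 -0.0215 0.046 0.005" --pt "0 0 0 0.019 -0.0215 0.046 0.005"

```text
time: 29.35
ee_pos: [0.5242, 0.3648, 0.1688]
tool_rot: [0.997, 0.072, -0.002, 0.001]
wrist_force: [-0.6, 0.3, -0.1]
width: 0.0126
```

Run:
```python
from h import *
both('b9')
go(.5248,.3652,.112,-82.2)
```

```text
t29.4 pos [525.3 365.2 171.6] jaw -81.7 shift [-0.0004 -0.0001  0.0596] turn [0.  0.  0.5] w 0.0126 F [-0.4 -0.2 -1.1] j7 -1.56
```

View pics/b9.png

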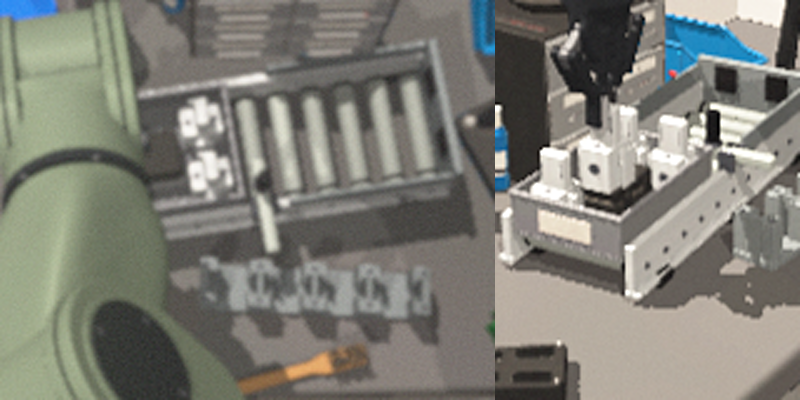

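>>> move_arm --pt "0 0 0 0 0 0.015 0.005" --pt "0 0 0 0 0 0.035 0.005" --pt "0 0 0 0 0 0.05 0.005" --pt "0 0 0 0 0 0.057 0.005" --pt "0 0 0 0 0 0.059 0.005"

```text
time: 29.95
ee_pos: [0.5253, 0.3653, 0.1126]
tool_rot: [0.997, 0.072, -0.0, 0.0]
wrist_force: [0.0, -0.1, -0.1]
width: 0.0129
```

>>> move_arm --pt "0 0 0 0 0 0.002 0.005" --pt "0 0 0 0 0 0.003 0.005" --pt "0 0 0 0 0 0.003 0.025" --pt "0 0 0 0 0 0.003 0.035" --pt "0 0 0 0 0 -0.01 0.035"

```text
time: 30.45
ee_pos: [0.5248, 0.3653, 0.1224]
tool_rot: [0.997, 0.072, -0.001, 0.0]
wrist_force: [-0.0, 0.1, -0.4]
width: 0.0351
```

>>> move_arm --pt "0 0 0 0 0 -0.03 0.04" --pt "0 0 0 0 0 -0.07 0.04" --pt "0 0 0 0 0 -0.11 0.045" --pt "0 0 0 0 0 -0.11 0.045"

```text
time: 30.85
ee_pos: [0.5269, 0.3655, 0.2391]
tool_rot: [0.997, 0.072, 0.003, -0.001]
wrist_force: [0.7, 0.6, -1.0]
width: 0.045
```

Run:
```python
from h import *
go(.523,.1845,.2,7.75)
```

```text
t30.9 pos [526.9 365.5 239.1] jaw -81.7 shift [-0.0303  0.1786  0.0384] turn [  0.2  -0.4 -89.4] w 0.0450 F [ 0.7  0.6 -1. ] j7 -1.61
```

>>> move_arm --pt "0 0 -8 -0.005 0.03 0 0.05" --pt "0 0 -16 -0.01 0.07 0 0.05" --pt "0 0 -25 -0.02 0.11 0 0.05" --pt "0 0 -33 -0.03 0.14 0 0.05" --pt "0 0 -42 -0.03 0.178 0 0.05"

```text
time: 31.35
ee_pos: [0.5205, 0.1844, 0.2339]
tool_rot: [0.905, 0.425, 0.0, -0.0]
wrist_force: [0.9, -0.8, -0.9]
width: 0.0501
```

>>> move_arm --pt "0 0 -8 0 0 0 0.05" --pt "0 0 -16 0 0 0 0.05" --pt "0 0 -25 0 0 0 0.05" --pt "0 0 -33 0 0 0 0.05" --pt "0 0 -42 0 0 0 0.05"

```text
time: 31.85
ee_pos: [0.5215, 0.1847, 0.2338]
tool_rot: [0.696, 0.718, 0.0, 0.0]
wrist_force: [1.5, -0.6, -0.3]
width: 0.0502
```

>>> move_arm --pt "0 0 -5 0 0 0 0.05" --pt "0 0 -5 0 0 0 0.05"

```text
time: 32.05
ee_pos: [0.5216, 0.1845, 0.2337]
tool_rot: [0.666, 0.746, 0.0, 0.0]
wrist_force: [0.0, 0.3, -0.4]
width: 0.0501
```

```bash
python3 look.py b10
python3 - <<'E'
from h import *
go(.523,.1845,.105,7.75)
E
```

```text
tabs
rack
[420.4 243.5] [18.3 52. ] 87.2 129
tote
[559.3 306.6] [134.2 193.2] 8.0 882
[592.4 248.1] [43.8 50.6] 88.7 255
[578.4 374.4] [52.3 43.8] 8.4 262
[558.  306.8] [50.1 69.7] 8.7 435
[521.1 365.8] [51.9 43.8] 8.6 266
[497.9 192.4] [18.7  5. ] 11.3 16
tabs in tote
[592.7 248.3] [29.6 13.8] 7.7 75
[578.1 374. ] [29.7 14.3] 6.2 74
[533.1 239.5] [30.7 13.8] 6.6 75
[520.8 365.7] [30.7 13.9] 8.2 73
t32.1 pos [521.5 184.8 233.4] jaw 6.3 shift [-0.0004  0.0014  0.1284] turn [ 0.   0.  -1.4] w 0.0498 F [ 1.1 -0.1  0.1] j7 -0.06
```

View pics/b10.png

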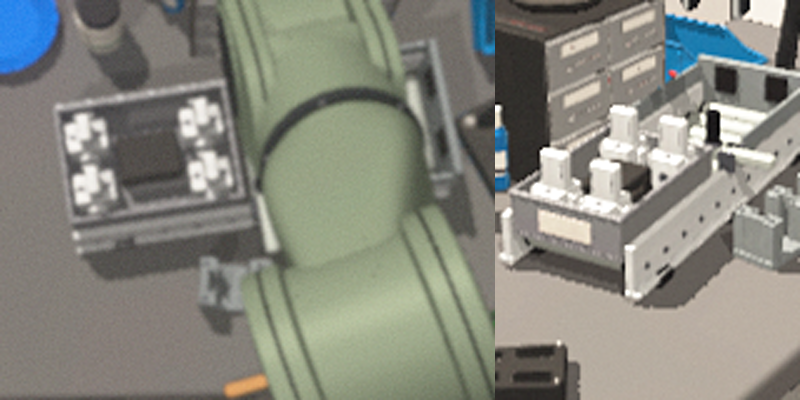

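>>> move_arm --pt "0 0 -1.4 0 0.0015 0.04 0.05" --pt "0 0 -1.4 0 0.0015 0.08 0.05" --pt "0 0 -1.4 0 0.0015 0.115 0.05" --pt "0 0 -1.4 0 0.0015 0.13 0.05" --pt "0 0 -1.4 0 0.0015 0.13 0.05"

```text
time: 32.65
ee_pos: [0.5221, 0.1848, 0.1013]
tool_rot: [0.658, 0.753, -0.001, -0.0]
wrist_force: [0.2, 0.1, 0.7]
width: 0.05
```

>>> move_arm --pt "0 0 0 0 0 0 0.03" --pt "0 0 0 0 0 0 0.01" --pt "0 0 0 0 0 0 0.01" --pt "0 0 0 0 0 0 0.01" --pt "0 0 0 0 0 0 0.01" --squeeze 40

```text
time: 33.15
ee_pos: [0.5234, 0.1853, 0.1041]
tool_rot: [0.657, 0.754, 0.001, 0.0]
wrist_force: [-1.0, 0.5, 7.6]
width: 0.0144
```

Run:
```python
from h import *
go(.523,.1845,.105,7.75)
```

```text
t33.1 pos [523.4 185.3 104.1] jaw 7.9 shift [-0.0008 -0.0005 -0.0009] turn [ 0.1 -0.   0.1] w 0.0144 F [-1.   0.5  7.6] j7 0.02
```

>>> move_arm --pt "0 0 0 0 -0.012 0 0.01" --pt "0 0 0 0 -0.025 0 0.01" --pt "0 0 0 0 -0.04 0 0.01" --pt "0 0 0 0 -0.052 0 0.01" --pt "0 0 0 0 -0.061 0 0.01"

```text
time: 33.65
ee_pos: [0.4652, 0.1774, 0.1045]
tool_rot: [0.657, 0.754, 0.003, 0.002]
wrist_force: [51.4, 7.1, -23.9]
width: 0.0143
```

>>> move_arm --pt "0 0 0 0 -0.0015 0 0.01" --pt "0 0 0 0 -0.0015 0 0.01"

```text
time: 33.85
ee_pos: [0.4656, 0.1774, 0.1044]
tool_rot: [0.657, 0.754, 0.005, 0.003]
wrist_force: [24.7, 4.2, -7.3]
width: 0.0139
```

```bash
python3 look.py b11
python3 - <<'E'
from h import *
go(.523,.1845,.105,7.75)
E
```

```text
tabs
rack
[420.8 243. ] [18.4 52. ] 84.5 118
tote
[559.5 307.1] [134.6 192.9] 7.4 775
[591.9 248.1] [50.8 43.7] 3.1 255
[578.7 374.4] [51.3 43.7] 8.6 262
[558.3 306.6] [49.6 69.7] 7.6 432
[520.7 365.8] [51.7 43.9] 8.5 260
tabs in tote
[592.8 248.2] [30.3 13.8] 7.3 74
[578.4 374.2] [28.2 14. ] 7.9 71
[532.4 239.4] [30.5 14.2] 7.4 74
[520.5 365.7] [31.2 13.9] 7.8 74
t34.0 pos [465.7 177.4 104.4] jaw 7.9 shift [-0.0008  0.0578  0.0001] turn [ 0.6 -0.1  0.1] w 0.0140 F [24.8  3.9 -6.7] j7 0.04
```

View pics/b11.png

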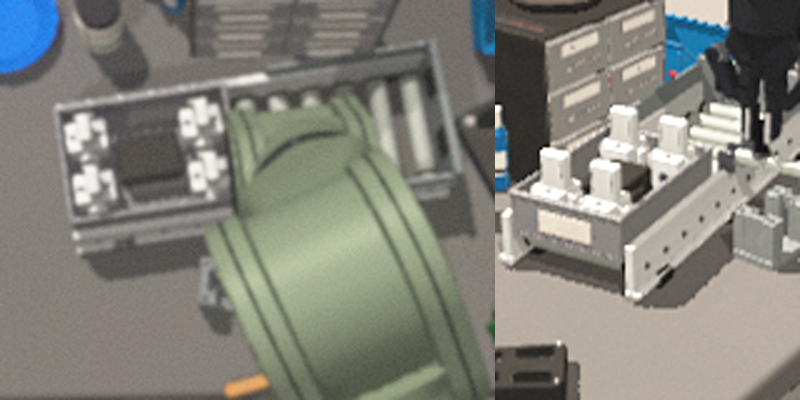

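>>> move_arm --pt "0 0 0 0 0.003 0 0.01" --pt "0 0 0 0 0.003 0 0.03" --pt "0 0 0 0 0.003 0 0.035" --pt "0 0 0 0 0.003 -0.02 0.035" --pt "0 0 0 0 0.003 -0.06 0.035"

```text
time: 34.45
ee_pos: [0.4628, 0.1766, 0.1622]
tool_rot: [0.657, 0.754, -0.002, -0.001]
wrist_force: [0.3, 0.6, -0.3]
width: 0.0349
```

>>> move_arm --pt "0 0 0 0 0 -0.05 0.03" --pt "0 0 0 0 0 -0.08 0.02" --pt "0 0 0 0 0 -0.08 0.0" --pt "0 0 0 0 0 -0.08 0"

```text
time: 34.85
ee_pos: [0.4636, 0.1771, 0.2431]
tool_rot: [0.657, 0.754, 0.0, -0.0]
wrist_force: [-0.1, -0.0, -0.8]
width: 0.0001
```

Run:
```python
from h import *
# tote +y face centre: centre + 96 along y ; finger 30 beyond
a=np.radians(7.8); c=np.array([.562,.3068]); Ly=np.array([-np.sin(a),np.cos(a)])
for k in (.130,.096+.0): print(c+k*Ly)
p=c+.135*Ly
go(p[0],p[1],.2,7.75)
```

```text
[0.54435698 0.43559722]
[0.54897131 0.40191179]
t34.9 pos [463.6 177.1 243.1] jaw 7.9 shift [0.2499 0.1155 0.0433] turn [ 0.  -0.   0.2] w 0.0001 F [-0.1 -0.  -0.8] j7 -0.04
```

>>> move_arm --pt "0 0 0 0.05 0.023 0 0" --pt "0 0 0 0.1 0.046 0 0" --pt "0 0 0 0.15 0.069 0 0" --pt "0 0 0 0.2 0.092 0 0" --pt "0 0 0 0.25 0.115 0 0"

```text
time: 35.35
ee_pos: [0.5348, 0.4146, 0.2414]
tool_rot: [0.656, 0.754, -0.001, -0.0]
wrist_force: [0.1, -0.5, 0.6]
width: -0.0005
```

>>> move_arm --pt "0 0 0 0 0 0.02 0" --pt "0 0 0 0 0 0.05 0" --pt "0 0 0 0 0 0.05 0"

```text
time: 35.65
ee_pos: [0.5336, 0.4114, 0.1882]
tool_rot: [0.657, 0.754, -0.004, -0.001]
wrist_force: [-0.5, 0.3, -0.1]
width: -0.0001
```

```bash
python3 look.py b12
python3 - <<'E'
from h import *
go(.5437,.4405,.07,7.75)
E
```

```text
tabs
[417.6 169.2] [56.  14.6] 6.8 127
rack
[422.4 178.8] [40.7 64.6] 86.0 314
[413.  127.7] [24.5 51.8] 86.9 176
[409.1  67.1] [26.6 52.2] 85.1 186
[405.4  11.6] [18.8 52.1] 85.3 164
tote
[563.6 273. ] [136.  126.5] 8.7 592
[591.5 248.1] [44. 50.] 89.4 259
[559.6 293.8] [50.9 43.2] 7.7 247
tabs in tote
[593.1 248.3] [31.3 13.7] 6.8 74
[532.8 239.3] [30.3 13.8] 7.4 74
[463.6 176.3] [15.2 13.1] 33.3 36
t35.8 pos [535.2 412.1 192.8] jaw 7.9 shift [0.027  0.0125 0.1228] turn [-0.1  0.   0.1] w 0.0003 F [-0.6 -0.2  0.7] j7 -0.36
```

View pics/b12.png

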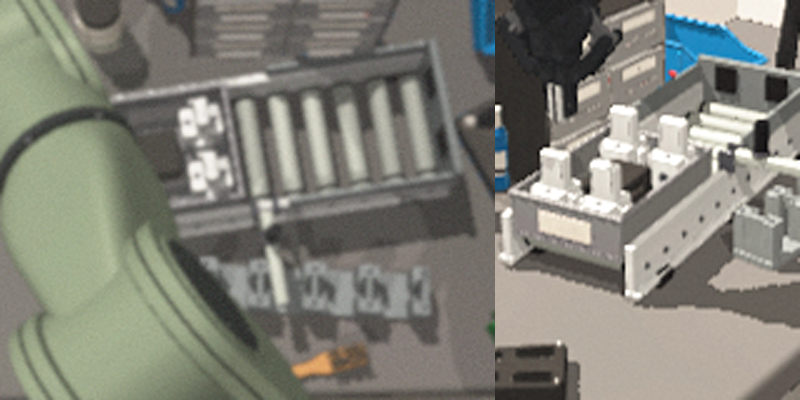

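View pics/b12_s.png

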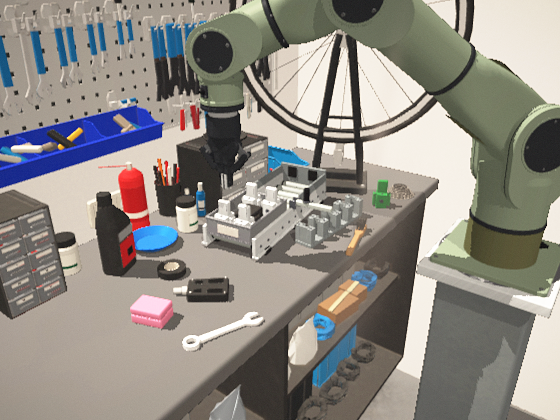

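>>> move_arm --pt "0 0 0 0.015 0.006 0 0" --pt "0 0 0 0.03 0.0125 0 0" --pt "0 0 0 0.03 0.0125 0 0"

```text
time: 36.05
ee_pos: [0.5436, 0.4455, 0.194]
tool_rot: [0.656, 0.755, 0.001, -0.0]
wrist_force: [-0.1, -1.1, 0.2]
width: -0.0001
```

>>> move_arm --pt "0 0 0 0 0 0.04 0" --pt "0 0 0 0 0 0.08 0" --pt "0 0 0 0 0 0.11 0" --pt "0 0 0 0 0 0.121 0" --pt "0 0 0 0 0 0.121 0"

```text
time: 36.55
ee_pos: [0.5436, 0.4435, 0.072]
tool_rot: [0.657, 0.754, -0.0, -0.0]
wrist_force: [0.4, 0.2, -0.0]
width: -0.0001
```

Run:
```python
from h import *
im,d=snap('scene','s13.png');cv2.imwrite('pics/s13c.png',cv2.resize(im[120:280,180:380],None,fx=3.5,fy=3.5)[:,:,::-1])
go(.5437,.4405,.07,7.75)
```

```text
t36.6 pos [544.2 443.9  73.4] jaw 7.9 shift [-0.0033 -0.0009  0.0034] turn [ 0.1 -0.   0.1] w 0.0004 F [0.3 0.  0.3] j7 -0.38
```

View pics/s13c.png

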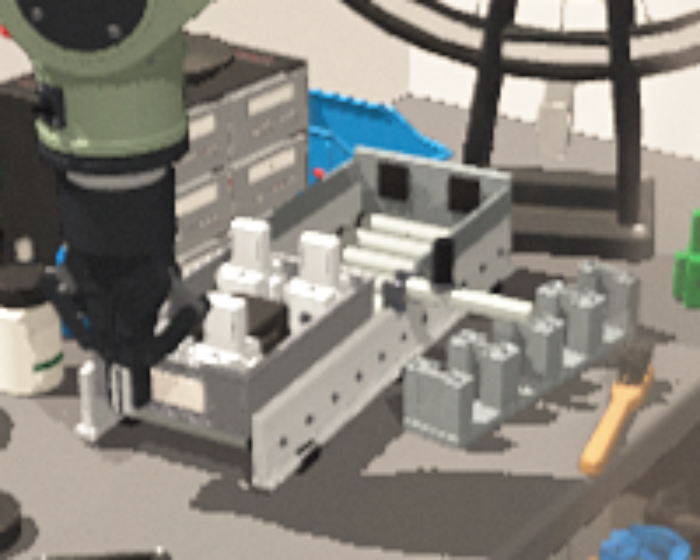

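>>> move_arm --pt "0 0 0 -0.012 0 0 0" --pt "0 0 0 -0.022 0 0 0" --pt "0 0 0 -0.028 0 0 0" --pt "0 0 0 -0.034 0 0 0" --pt "0 0 0 -0.042 0 0 0"

```text
time: 37.1
ee_pos: [0.5494, 0.4026, 0.0725]
tool_rot: [0.657, 0.754, 0.001, -0.0]
wrist_force: [-0.5, 2.1, 0.6]
width: -0.0002
```

>>> move_arm --pt "0 0 0 -0.01 0 0 0" --pt "0 0 0 -0.02 0 0 0" --pt "0 0 0 -0.03 0 0 0" --pt "0 0 0 -0.04 0 0 0" --pt "0 0 0 -0.05 0 0 0"

```text
time: 37.6
ee_pos: [0.5563, 0.3518, 0.0719]
tool_rot: [0.657, 0.754, -0.0, -0.0]
wrist_force: [-0.5, 1.4, 0.8]
width: 0.0003
```

```bash
python3 look.py b14
python3 - <<'E'
from h import *
go(.5437,.4405,.07,7.75)
E
```

```text
tabs
[421.4 170.3] [47.9 14.4] 7.7 87
rack
[425.6 173.2] [57.  19.1] 7.7 120
[413.  127.7] [24.7 51.7] 86.9 177
[409.1  67.8] [25.1 52. ] 85.5 187
[404.8  11.3] [18.3 52.3] 85.0 163
tote
[632.9 234.8] [ 7.9 90.4] 7.8 105
[604.6 200.8] [43.6 21.6] 6.6 130
[568.  234.2] [49.9 41.9] 7.6 241
[538.9 197.6] [12.4 32.8] 89.6 61
[505.8 211.7] [11.7 39. ] 3.9 44
tabs in tote
[601.2 189.2] [31.1 13.9] 6.3 75
[541.1 180. ] [30.2 14.5] 7.7 78
[462.8 176.6] [13.8 14.1] 46.5 36
t37.7 pos [556.8 350.8  72. ] jaw 7.8 shift [ 0.0907 -0.0008  0.0019] turn [0.  0.1 0. ] w -0.0000 F [ 0.2 -0.7  0.4] j7 -0.23
```

View pics/b14.png

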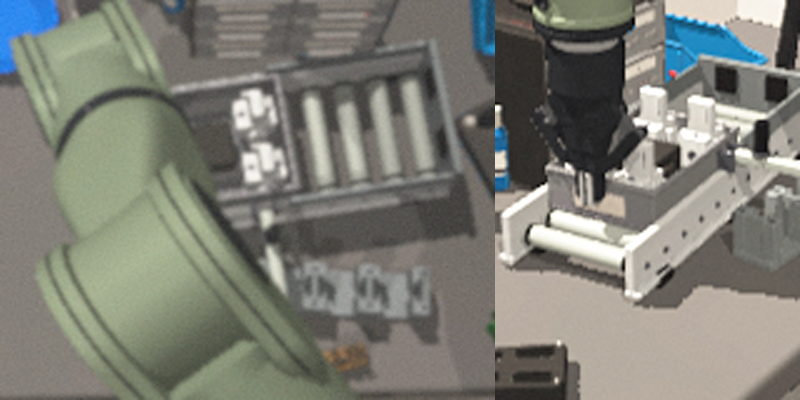

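>>> move_arm --pt "0 0 0 -0.008 0 0 0" --pt "0 0 0 -0.018 0 0 0" --pt "0 0 0 -0.028 0 0 0" --pt "0 0 0 -0.039 0 0 0" --pt "0 0 0 -0.05 0 0 0"

```text
time: 38.2
ee_pos: [0.5631, 0.3021, 0.0719]
tool_rot: [0.657, 0.754, -0.0, -0.0]
wrist_force: [0.1, 1.0, -0.7]
width: -0.0002
```

>>> move_arm --pt "0 0 0 -0.01 0 0 0" --pt "0 0 0 -0.02 0 0 0" --pt "0 0 0 -0.03 0 0 0" --pt "0 0 0 -0.04 0 0 0" --pt "0 0 0 -0.05 0 0 0"

```text
time: 38.7
ee_pos: [0.57, 0.2529, 0.0719]
tool_rot: [0.657, 0.754, 0.0, -0.0]
wrist_force: [-0.4, 1.1, 0.2]
width: -0.0001
```

>>> move_arm --pt "0 0 0 -0.009 0 0 0" --pt "0 0 0 -0.018 0 0 0" --pt "0 0 0 -0.026 0 0 0" --pt "0 0 0 -0.033 0 0 0" --pt "0 0 0 -0.04 0 0 0"

```text
time: 39.2
ee_pos: [0.5755, 0.2136, 0.0719]
tool_rot: [0.657, 0.754, 0.0, -0.0]
wrist_force: [-0.4, 1.0, 1.2]
width: -0.0
```

```bash
python3 look.py b15
python3 - <<'E'
from h import *
go(.5437,.4405,.07,7.75)
E
```

```text
tabs
rack
[414.8 245.4] [15.8 39.6] 89.3 74
[410.1  10.8] [17.6 43.2] 86.8 68
tote
tabs in tote
[619.5  51.9] [32.2 14. ] 7.6 82
[559.6  43.6] [30.9 14.7] 6.4 82
t39.3 pos [575.8 212.8  72. ] jaw 7.8 shift [ 0.23   -0.0008  0.0018] turn [0.  0.  0.1] w 0.0000 F [-0.2 -0.8 -0.2] j7 -0.02
```

View pics/b15.png

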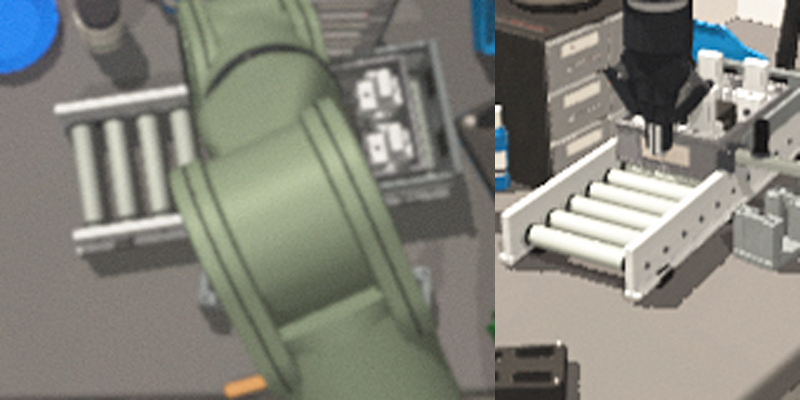

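>>> move_arm --pt "0 0 0 -0.006 0 0 0" --pt "0 0 0 -0.012 0 0 0" --pt "0 0 0 -0.017 0 0 0" --pt "0 0 0 -0.021 0 0 0" --pt "0 0 0 -0.024 0 0 0"

```text
time: 39.8
ee_pos: [0.5788, 0.1898, 0.0719]
tool_rot: [0.657, 0.754, 0.0, -0.0]
wrist_force: [0.4, 1.6, -0.8]
width: 0.0002
```

>>> move_arm --pt "0 0 0 -0.002 0 0 0" --pt "0 0 0 -0.004 0 0 0" --pt "0 0 0 -0.006 0 0 0" --pt "0 0 0 -0.008 0 0 0"

```text
time: 40.2
ee_pos: [0.5795, 0.1842, 0.0719]
tool_rot: [0.656, 0.754, 0.001, -0.001]
wrist_force: [-1.7, 17.8, 0.4]
width: 0.0002
```

```bash
python3 look.py b16
python3 - <<'E'
from h import *
go(.5437,.4405,.07,7.75)
E
```

```text
tabs
rack
[420.8 243.6] [18.2 51.4] 86.8 130
tote
tabs in tote
[624.   22.9] [30.2 13.9] 8.1 85
[564.3  14.1] [31.3 14. ] 6.5 82
t40.3 pos [579.6 184.2  72. ] jaw 8.0 shift [ 0.2588 -0.      0.0027] turn [ 0.  -0.2  0.2] w -0.0001 F [-1.9 10.5  0.5] j7 0.02
```

>>> move_arm --pt "0 0 0 0.002 0 0 0" --pt "0 0 0 0.005 0 0 0" --pt "0 0 0 0.01 0 0 0" --pt "0 0 0 0.015 0 -0.02 0" --pt "0 0 0 0.015 0 -0.06 0"

```text
time: 40.8
ee_pos: [0.5763, 0.1978, 0.1305]
tool_rot: [0.656, 0.754, -0.002, -0.001]
wrist_force: [0.6, -0.1, 0.9]
width: -0.0002
```

>>> move_arm --pt "0 0 0 0 0 -0.04 0" --pt "0 0 0 0 0 -0.07 0.02" --pt "0 0 0 0 0 -0.07 0.04"

```text
time: 41.1
ee_pos: [0.5791, 0.1977, 0.2057]
tool_rot: [0.657, 0.754, 0.002, 0.001]
wrist_force: [0.6, 0.1, 0.5]
width: 0.0282
```

```bash
python3 look.py b17
python3 - <<'E'
from h import *
go(.4655,.1774,.19,7.9)
E
```

```text
tabs
rack
[420.5 243.6] [18.2 51.2] 86.8 130
tote
tabs in tote
[623.7  22.6] [30.2 14.5] 7.1 86
[564.2  14.2] [32.6 14.6] 8.7 83
t41.2 pos [577.7 197.5 201.9] jaw 7.9 shift [-0.0044 -0.1139  0.0119] turn [ 0. -0.  0.] w 0.0398 F [-0.1 -0.3 -0.5] j7 -0.04
```

View pics/b17.png

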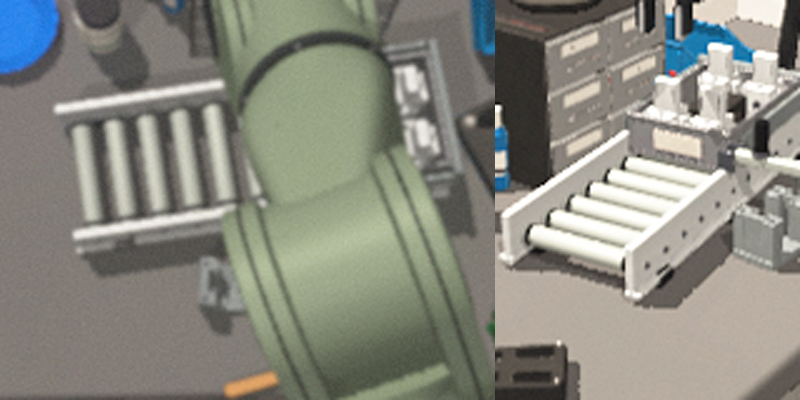

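>>> move_arm --pt "0 0 0 -0.002 -0.04 0 0.045" --pt "0 0 0 -0.004 -0.08 0 0.045" --pt "0 0 0 -0.0045 -0.114 0.005 0.045" --pt "0 0 0 -0.0045 -0.114 0.012 0.045" --pt "0 0 0 -0.0045 -0.114 0.012 0.045"

```text
time: 41.7
ee_pos: [0.465, 0.1772, 0.1888]
tool_rot: [0.657, 0.754, -0.001, -0.0]
wrist_force: [1.3, -0.5, 0.5]
width: 0.0448
```

Run:
```python
from h import *
go(.4655,.1774,.106,7.9)
```

```text
t41.7 pos [465.  177.2 188.8] jaw 7.9 shift [0.0002 0.0007 0.0828] turn [-0.1  0.   0. ] w 0.0448 F [ 1.3 -0.5  0.5] j7 -0.03
```

>>> move_arm --pt "0 0 0 0.001 0.0005 0.03 0.045" --pt "0 0 0 0.001 0.0005 0.06 0.045" --pt "0 0 0 0.001 0.0005 0.081 0.045" --pt "0 0 0 0.001 0.0005 0.081 0.045"

```text
time: 42.1
ee_pos: [0.4655, 0.1777, 0.1064]
tool_rot: [0.657, 0.754, -0.002, -0.001]
wrist_force: [-0.0, 0.7, 1.4]
width: 0.0449
```

>>> move_arm --pt "0 0 0 0 0 0 0.03" --pt "0 0 0 0 0 0 0.01" --pt "0 0 0 0 0 0 0.01" --pt "0 0 0 0 0 0 0.01" --pt "0 0 0 0 0 0 0.01" --squeeze 40

```text
time: 42.6
ee_pos: [0.4665, 0.1783, 0.1099]
tool_rot: [0.657, 0.754, 0.001, 0.0]
wrist_force: [0.1, -0.6, 8.0]
width: 0.0141
```

>>> move_arm --pt "0 0 0 0 0.012 0 0.01" --pt "0 0 0 0 0.025 0 0.01" --pt "0 0 0 0 0.037 0 0.01" --pt "0 0 0 0 0.047 0 0.01" --pt "0 0 0 0 0.055 0 0.01"

```text
time: 43.1
ee_pos: [0.5211, 0.1858, 0.1099]
tool_rot: [0.657, 0.754, 0.001, 0.0]
wrist_force: [-1.5, -0.6, 7.7]
width: 0.0142
```

Run:
```python
from h import *
go(.5255,.1855,.106,7.9)
```

```text
t43.1 pos [521.1 185.8 109.9] jaw 7.9 shift [-0.0009  0.0043  0.0039] turn [ 0.1 -0.  -0. ] w 0.0142 F [-1.5 -0.6  7.7] j7 0.01
```

Continue slowly to the shut stop.

>>> move_arm --pt "0 0 0 0 0.002 0 0.01" --pt "0 0 0 0 0.004 0 0.01" --pt "0 0 0 0 0.006 0 0.01" --pt "0 0 0 0 0.007 0 0.01"

```text
time: 43.5
ee_pos: [0.5275, 0.1867, 0.1099]
tool_rot: [0.657, 0.754, 0.0, 0.0]
wrist_force: [-7.0, -2.6, 10.6]
width: 0.0139
```

>>> move_arm --pt "0 0 0 0 -0.0005 0 0.02" --pt "0 0 0 0 -0.0005 0 0.035" --pt "0 0 0 0 -0.0005 0 0.035" --pt "0 0 0 0 -0.0005 -0.02 0.035" --pt "0 0 0 0 -0.0005 -0.06 0.035"

```text
time: 44.0
ee_pos: [0.5257, 0.1863, 0.1679]
tool_rot: [0.657, 0.754, -0.002, -0.001]
wrist_force: [0.1, 0.7, 1.0]
width: 0.0351
```

>>> move_arm --pt "0 0 0 0 0 -0.04 0.035" --pt "0 0 0 0.03 -0.03 -0.08 0.035" --pt "0 0 0 0.08 -0.06 -0.1 0.035" --pt "0 0 0 0.12 -0.08 -0.1 0.035" --pt "0 0 0 0.17 -0.1 -0.1 0.035"

```text
time: 44.5
ee_pos: [0.4116, 0.3283, 0.2699]
tool_rot: [0.657, 0.754, 0.001, -0.0]
wrist_force: [-0.6, 0.8, 0.1]
width: 0.0348
```

>>> move_arm --pt "0 0 0 0.05 0 0 0.035" --pt "0 0 0 0.1 0 0 0.035" --pt "0 0 0 0.1 0 0 0.035"

```text
time: 44.8
ee_pos: [0.3961, 0.4319, 0.2675]
tool_rot: [0.654, 0.756, 0.0, -0.001]
wrist_force: [1.5, -0.5, -0.4]
width: 0.035
```

```bash
python3 look.py b18
python3 - <<'E'
from h import *
d=np.load('/tmp/d_top.npy');P=pts('top',d);x,y,z=P[...,0],P[...,1],P[...,2]
from scipy import ndimage as N
def f(m,n0):
    l,n=N.label(m&(d>0))
    for i in range(1,n+1):
        if (l==i).sum()>n0: r=cv2.minAreaRect(P[l==i][:,:2].astype(np.float32)*1000);print(np.round(r[0],1),np.round(r[1],1),round(r[2],1))
print('knob');f((z>.11)&(z<.14)&(x>.44)&(x<.56)&(y>.15)&(y<.22),8)
print('tabs');f((z>.115)&(z<.145)&(x>.5)&(x<.67)&(y>-.03)&(y<.15),30)
print('case');f((z>.08)&(z<.092)&(x>.55)&(x<.63)&(y>.03)&(y<.14),100)
print('rack');f((z>.03)&(z<.11)&(x<.455)&(x>.3)&(y>-.05)&(y<.28),50)
print([(round(r['score'],2),np.round(r['position'],3).tolist()) for r in recognise('scene','pedal')])
go(.5,.2,.2)
E
```

```text
tabs
rack
[420.6 243.4] [18.2 51.4] 86.3 128
[416.8 187. ] [25.3 51.6] 86.4 169
[413.  127.8] [24.5 51.9] 87.3 177
[409.1  67.5] [26.  51.5] 86.0 187
[405.4  11.5] [18.4 52. ] 85.3 166
tote
tabs in tote
[623.5  23.3] [30.7 14.8] 11.5 84
[609.6 148.9] [29.1 14.2] 6.8 79
[563.2  14.2] [30.5 14.7] 6.7 84
[552.4 140.4] [30.2 14.5] 4.2 80
[524.6 184.2] [14.4 14.1] 41.3 37
knob
[524.5 184. ] [14.8 14.1] 41.3
tabs
[623.5  23.3] [30.7 14.8] 11.5
[609.  145.1] [ 8.8 28. ] 89.6
[563.2  14.2] [30.5 14.7] 6.7
[552.4 140.4] [30.2 14.5] 4.2
case
[588.2  81.2] [52.3 70. ] 7.0
rack
[420.6 243.4] [18.2 51.4] 86.3
[416.8 187. ] [25.3 51.6] 86.4
[413.  127.8] [24.5 51.9] 87.3
[409.1  67.5] [26.  51.5] 86.0
[405.4  11.5] [18.4 52. ] 85.3
[(0.71, [0.47, 0.57, 0.017])]
t45.0 pos [399.2 425.6 268.5] jaw 7.9 shift [-0.2373  0.0689  0.0686] turn 0 w 0.0349 F [ 0.2 -1.  -0.3] j7 -0.51
```

View pics/b18.png

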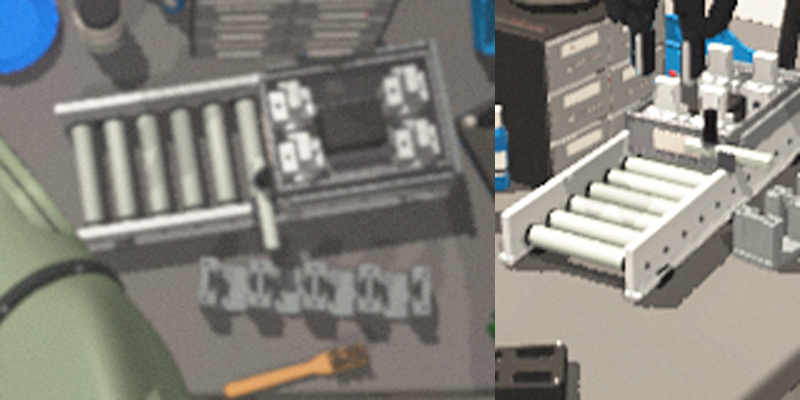

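View pics/b18_s.png

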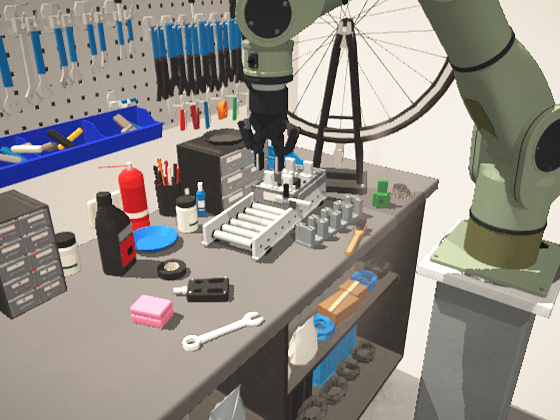

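```bash
python3 -c "
from cell import *
close_job()"
```

```text
the job is handed in; nothing more can be done
```

All four blocks and the gauge case are in the tote. The tote is home against the end stop, the bolt is shut behind it, and the job is handed in. It took about 45 s on the robot's clock; no verdict is reported.

**Loading:** I put the case in the middle of the tote first, then lifted each block straight up and stood them in pairs at the two ends.

**Tote and bolt:** I drew the bolt to its stop, where it had moved about 58 mm and the wrist force peaked at 51 N. I then pushed the tote at about 0.1 m/s until the wrist force rose to 18 N at the end stop.

**Last checks, all from the final camera pictures:**
- **Tote:** it moved about 227 mm along the lane, against the 226 mm I had worked out. All four block tabs and the case are visible inside it.
- **Bolt:** the knob is 61.6 mm from its drawn position, against 62 mm of travel, and it met firm resistance on closing.
- **Rack and pedal:** the rack is where it started to within about 1 mm. The pedal reads within about 2 mm of its first position.
- **Robot:** the gripper is about 0.27 m above the worktop, touching nothing.

**Disagreements:** the top camera read 2–4 mm lower in x than the arm's own position, so I corrected for that on the last two blocks. At the start the knob read about 4 mm short of the fully shut position, so the bolt may not have been quite shut then. I saw neither a knocked case nor a slackened grip.

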